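# Put the mould flask in the dry cabinet

### The arm

A 6-joint arm with a two-finger parallel gripper is mounted at the origin on the work surface. World frame = base frame: x ahead of the robot, y to its left, z up, the work surface at z = 0. Lengths are in m, angles in rad, forces in N, time in s.
With the tool pointing down it reaches from about 0.3 to 0.875 m from the base axis. Payload 4.2 kg.
Tool frame: the origin (TCP) lies between the finger pads; the fingertips stand 17 mm ahead of it and the grasp point (between the pads) lies 2 mm behind it (r.finger_overhang is the distance from the TCP to the fingertips, in m); z points along the fingers, y is the line along which they close (so a half turn about z gives the same grasp; the last joint's range is limited). The gripper opens to 85 mm and grips with 20 to 120 N. Pads are 22 mm wide; open, the fingers measure 114 mm over their backs; the gripper's body (76 mm by 85 mm) begins 54 mm behind the grasp point. The pads swing forward as they close: fully open they stand 13 mm farther back than shut.
Start: joints at [-1.203, 0.32, 1.565, -0, 1.257, -0.02], TCP at [0.217, -0.532, 0.248] pointing down, gripper open.
Joint ranges: [-3.11, 3.11], [-0.84, 2.01], [0.21, 2.61], [-1.34, 4.49], [0.05, 2.63], [-2.56, 2.56]. Speed limits (rad/s): [2.57, 2.57, 3.14, 3.14, 3.14, 3.14].

### API

Orientations are given as [roll, pitch, yaw] about the fixed x, y, z axes, in that order (R = Rz(yaw) Ry(pitch) Rx(roll)).
In Python, from bench import telemetry, vision, workorder, finder, r gives the robot as it stands. The module is installed in compiled form; this text tells all that it offers.
- The arm moves only by the tool step_arm, never from a script. Its argument "deltas" is a list of rows, each an object of numbers: "x", "y", "z": the shift along the tool's x, y, z in cm; "rx", "ry", "rz": the turn, a rotation vector about the tool's x, y, z in degrees. A call has exactly 8 rows; each row shifts and turns the commanded pose from where the row before left it, along the tool's axes as they then stand; what a row does not reach is not made up. A row lasts 1/12 s, in which the tool goes at most 41.7 mm and 7.16 degrees, less where a joint would pass 70% of its speed; a pose out of reach is approached as far as the arm can. A call with a gripper value outside its range is refused whole. "fingers" is the closure, from -1 (fully open) to 1 (shut), set as the call begins (left out, the last holds). The fingers move at their own pace and stop on an object; "newtons" is the grip in N (left out, the last holds). Time passes only in rows, so rows that do not move let the fingers close, or fill a call up. It gives the time, the measured TCP pose, the force, the opening and the grip force at its end, in the units of the state.
- telemetry.read_state(): the state, without advancing time (a new reading comes with each control period).
- vision.camera(name): name is "side" or "top"; returns a dict with "img" (420x560x3 uint8, red, green, blue), "vfov" (degrees; the focal length in pixels is half the picture's height over the tangent of half this angle, whatever the lens; pixels are square), "cx", "cy" (the principal point, pixels), "dist_coeffs" ([k1, k2, p1, p2, k3] as OpenCV has them; the pictures are not rectified), "position" and "attitude" of the camera in the world. Camera axes: x right, y down, z forward; pixel columns grow to the right and rows downward; lengths in m; the calibration is good to about 2 mm. A picture is of the moment at which its call begins. There is no depth.
- workorder.job_done(): hands the job in; it is judged then, once.
Trained networks look in a picture, given as the dict that the camera call returned (one of the last four; its "shot" number tells which), for a name from the list of things; names that differ only in an ending like _2 or _b are one class to them, and where a whole thing is asked for, a point or a joint stands for the part that bears it (a point fixed in the world has none). Each returns a list of dicts, best first, with "conf" (0 to 1); they miss things now and then, are a little off and sometimes report something else, mostly with a low value. They report only what shows in the picture. A call takes as long as a camera call.
- finder.spot_in(target, picture): "uv" ([column, row] in pixels, amid what is visible of it).
- finder.regions_of(target, picture): "pixels" (420x560 bool, what is visible of it) and "uv" ([column, row] in pixels, amid what is visible of it).
The state is a dict: "t": time; "joint_positions": joint angles; "qd": joint speeds; "joint_efforts": joint torques, N m; "tool_pos": TCP position; "tcp_rot": TCP orientation; "wrist_force": force on the tool from outside, world axes, zero at the start; "torque": the same for the moment, N m; "grip_width": opening from 0.0 (shut) to 1.0 (fully open); "grasp_force": force on a finger pad.
Only numpy, scipy, OpenCV 4.12 (cv2) and the standard library are available. Lean on these libraries where they do the work, as an engineer would, in place of code of your own. Each camera call takes 0.05 s, during which the arm holds its last target. There are 200 camera calls.

### The job

Pull the dry cabinet's front door all the way down, stand the small steel mould flask from the bench upright on the cabinet floor, and push the door back up until it is fully shut. Leave the bigger flasks, the one on the bench and the one already drying inside, standing where they are.

Things in the scene. Friction and masses are not known exactly. Their poses are not given: they have to be found in the camera images.
- cabinet: Dry cabinet, a fixed grey box with clear sides and tinted clear roof with a metal cross, 200 deep (x), 240 wide (y), 205 high. Origin: centre of its underside. x axis points from the open front to the grey back wall, z up. Chamber floor at z = 52 mm; front opening at x = -100 mm, 230 wide, up to the roof's underside at 199 mm; side walls 5 thick, roof 6 thick
- door (a joint): Hinge of the cabinet's front door, rad: 0 = shut (upright), grows as the door is pulled down towards the front, 1.55 = fully down (level). The hinge is stiff: the door stays at any angle where it is left. Door: 236 wide, 165 high, 12 thick, aluminium frame with a clear pane, 0.4 kg. Fully down, its inner face is level with the chamber floor
- door_hinge (a point): Middle of the door's hinge line, which runs along the cabinet's y axis at the door's lower outer edge: 112 mm in front of the cabinet's origin and 40 mm above the bench. The point turns with the door: at joint 0 its axes are the cabinet's; its z axis always points from the hinge to the door's upper edge, x from the outer to the inner face
- door_grip (a point): Point on the axis of the door's grip, a plain black round rod, 14 diameter, that sticks 52 out of the middle of the door's upper edge, in the door's plane and pointing away from the hinge (up when shut, level towards the front when down). The point lies 30 from the door's edge, 195 from the hinge along the door and 6 inside its outer face. Same axes as door_hinge
- flask: The small mould flask to put away: plain steel cylinder filled with plaster, 44 diameter, 52 high, about 0.2 kg, standing loose on the bench left or right of the cabinet's front. Origin: centre of its underside, z up
- tall_flask: Big steel flask, 50 diameter, 100 high, standing loose on the bench on the other side; leave it alone. Origin: centre of its underside
- drying_flask: Medium steel flask, 50 diameter, 75 high, standing loose on the chamber floor in the back half of the cabinet; leave it alone. Origin: centre of its underside

How it is judged:
By the outcome, as a careful person would: the job done as asked, in the order asked, and still so for the second after the job is handed in, with the robot touching nothing.
It also fails if it takes over 72 s, if anything falls off the work surface, if the arm or the gripper's body presses on something with over 40 N, if the wrist force passes 120 N, or if a joint passes its speed limit or range.

## Working session

There is one attempt and no reset: what is moved stays moved. The work goes in short steps, Python scripts to look and compute and a tool call to move; the robot and the scene stay as the last step left them, time stands still between calls to the robot, and variables do not carry over. Pictures are saved under pics/ and viewed, at most 10 in all, crops included, and the job is handed in when it is done.

Besides the shell and the picture viewer there is one more tool, called as name(argument=value, ...) on one line, values as JSON. step_arm: Moves the arm, as the interface text tells. Its arguments: {"type":"object","properties":{"deltas":{"type":"array"},"fingers":{"type":"number"},"newtons":{"type":"number"}},"required":["deltas"]}

```bash
mkdir -p pics; cat > h.py <<'E'
import numpy as np, cv2
from scipy.spatial.transform import Rotation as Ro
from bench import telemetry, vision, workorder, finder, r
def K(p):
    f=210/np.tan(np.radians(p['vfov'])/2); return np.array([[f,0,p['cx']],[0,f,p['cy']],[0,0,1.]])
def Rc(p):
    a=np.array(p['attitude'],float)
    return a if a.shape==(3,3) else (Ro.from_euler('xyz',a).as_matrix() if a.size==3 else Ro.from_quat(a).as_matrix())
def ray(p,uv):
    u=cv2.undistortPoints(np.array([[uv]],float),K(p),np.array(p['dist_coeffs'],float))[0,0]
    d=Rc(p)@np.array([u[0],u[1],1]); return np.array(p['position'],float),d/np.linalg.norm(d)
def onz(p,uv,z):
    o,d=ray(p,uv); return o+d*(z-o[2])/d[2]
def proj(p,X):
    R=Rc(p); t=-R.T@np.array(p['position'],float)
    return cv2.projectPoints(np.atleast_2d(np.array(X,float)),cv2.Rodrigues(R.T)[0],t,K(p),np.array(p['dist_coeffs'],float))[0][:,0]
def tri(p1,a,p2,b):
    A=0;B=0
    for p,u in((p1,a),(p2,b)):
        o,d=ray(p,u);M=np.eye(3)-np.outer(d,d);A=A+M;B=B+M@o
    X=np.linalg.solve(A,B);return X
E
python3 - <<'E'
from h import *
np.set_printoptions(precision=3,suppress=True)
print(telemetry.read_state())
P={}
for n in('side','top'):
    p=P[n]=vision.camera(n); cv2.imwrite(f'pics/{n}0.png',p['img'][:,:,::-1])
    print(n,{k:v for k,v in p.items() if k!='img'})
    for t in('cabinet','door','door_hinge','door_grip','flask','tall_flask','drying_flask'):
        print(t,[(np.round(d['uv'],1),round(d['conf'],2)) for d in finder.spot_in(t,p)][:3])
E
```

```text
{'t': 0.0, 'joint_positions': array([-1.203,  0.32 ,  1.566, -0.   ,  1.257, -0.02 ]), 'qd': array([ 0.001, -0.   , -0.001, -0.   , -0.001,  0.001]), 'joint_efforts': array([  0.005, -41.552, -23.416,   0.   ,   0.008,   0.   ]), 'tool_pos': array([ 0.217, -0.532,  0.247]), 'tcp_rot': array([-3.14 , -0.   ,  0.388]), 'wrist_force': array([ 0.386, -0.309, -1.03 ]), 'torque': array([0.007, 0.003, 0.024]), 'grasp_force': 0.0, 'grip_width': 1.0033566608008075}
side {'vfov': 42.62447849339348, 'cx': 283.04872108187345, 'cy': 216.07256761264122, 'dist_coeffs': array([0.07, 0.  , 0.  , 0.  , 0.  ]), 'position': array([0.528, 0.376, 1.321]), 'attitude': array([-2.803,  0.006, -2.893]), 'shot': 1}
cabinet [(array([240.9, 216. ]), 0.56)]
door [(array([286.1, 223.9]), 0.82)]
door_hinge [(array([291.8, 224.4]), 0.77)]
door_grip [(array([289.2, 228.9]), 0.69)]
flask [(array([310.5, 404. ]), 0.89)]
tall_flask [(array([371.4, 137.8]), 0.83), (array([290.2, 227.8]), 0.36)]
drying_flask []
top {'vfov': 47.96790711978274, 'cx': 271.7133612853688, 'cy': 205.57522430758794, 'dist_coeffs': array([-0.116,  0.   ,  0.   ,  0.   ,  0.   ]), 'position': array([0.522, 0.008, 1.264]), 'attitude': array([-3.03 ,  0.   , -1.563]), 'shot': 2}
cabinet [(array([282.6, 172.7]), 0.92)]
door [(array([278. , 216.2]), 0.84)]
door_hinge [(array([276.2, 218.4]), 0.83)]
door_grip [(array([275.2, 218.9]), 0.89)]
flask [(array([138.4, 279.8]), 0.72)]
tall_flask [(array([398.2, 283.9]), 0.6)]
drying_flask []
```

View pics/top0.png

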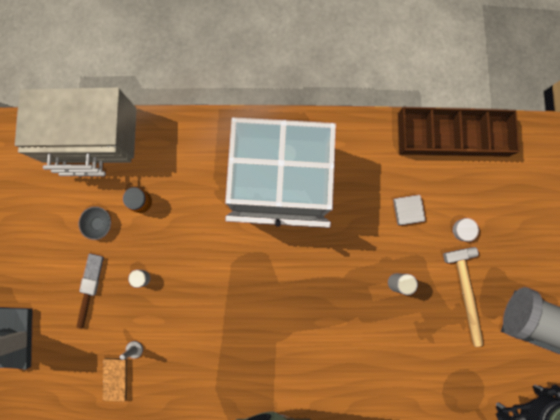

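View pics/side0.png

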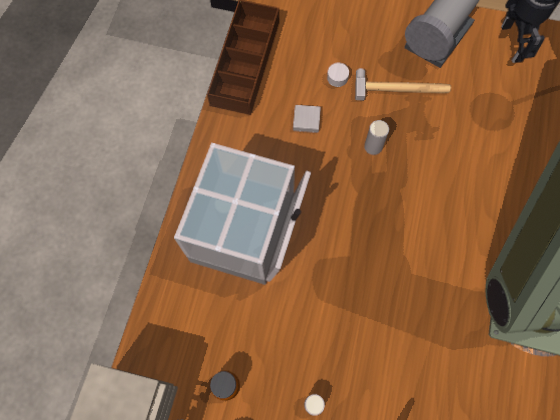

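The top picture shows the cabinet at about (282,165), its door slightly open or shut at row 220 with the grip at (277,222). The small flask is at (138,279) and the tall flask at (404,285). The side picture agrees: flask (314,405), tall flask (376,137), grip (296,214). The drying flask shows only faintly, near (222,208). Next I'll zoom in for corners.

```bash
python3 - <<'E'
import cv2,numpy as np
a=cv2.imread('pics/top0.png')[105:239,215:348]; b=cv2.imread('pics/side0.png')[142:282,175:315]
a=cv2.resize(a,(400,402),interpolation=cv2.INTER_CUBIC); b=cv2.resize(b,(400,400),interpolation=cv2.INTER_CUBIC)
o=np.zeros((402,800,3),np.uint8);o[:402,:400]=a;o[:400,400:]=b
cv2.imwrite('pics/zoom.png',o)
E
```

```text
(no output)
```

View pics/zoom.png

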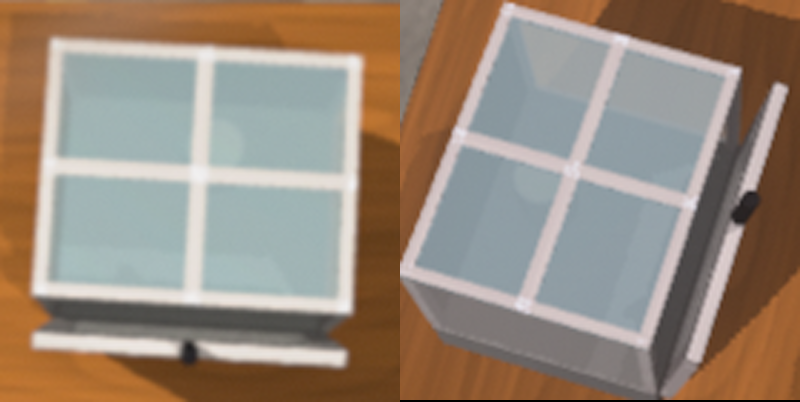

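```bash
cat > fit.py <<'E'
from h import *
from scipy.optimize import least_squares
np.set_printoptions(precision=4,suppress=True)
def cabpt(q,X): return Ro.from_euler('z',q[2]).apply(np.atleast_2d(X))+[q[0],q[1],0]
def doorpt(q,a,X): # X in hinge frame; door opens toward -x
    return cabpt(q,Ro.from_euler('y',-a).apply(np.atleast_2d(X))+[-.112,0,.040])
E
python3 - <<'E'
from fit import *
P={n:vision.camera(n) for n in('top','side')}
T=lambda l:[np.array([215,105])+np.array(x)/(400/133.) for x in l]
S=lambda l:[np.array([175,142])+np.array(x)/(400/140.) for x in l]
roof=[[.1,.12,.205],[.1,-.12,.205],[-.1,-.12,.205],[-.1,.12,.205]]
rt=np.array(T([(50,40),(362,57),(350,313),(34,296)]));rs=np.array(S([(2,270),(108,5),(340,67),(247,347)]))
dd=[[0,.118,.165],[0,-.118,.165]]
dt=np.array(T([(33,348),(347,367)]));ds=np.array(S([(299,364),(388,88)]))
def f(q):
    return np.concatenate([(proj(P['top'],cabpt(q,roof))-rt).ravel(),(proj(P['side'],cabpt(q,roof))-rs).ravel(),(proj(P['top'],doorpt(q,q[3],dd))-dt).ravel(),(proj(P['side'],doorpt(q,q[3],dd))-ds).ravel()])
s=least_squares(f,[.7,0,0,.1],loss='soft_l1');q=s.x
print('q',q);print(f(q).reshape(-1,2))
print('grip',doorpt(q,q[3],[.006,0,.195]),'level',doorpt(q,1.55,[.006,0,.195]))
print('drytop tri',tri(P['top'],T([(222,147)])[0],P['side'],S([(137,180)])[0]),onz(P['top'],T([(222,147)])[0],.127),onz(P['side'],S([(137,180)])[0],.127))
for n,h,rad in(('flask',.052,.022),('tall_flask',.1,.025)):
    X=None
    obs=[]
    for c in P:
        g=finder.regions_of(n,P[c])
        m=g[0]['pixels'];ys,xs=np.nonzero(m);obs.append((c,[xs.min(),xs.max()+0,ys.min(),ys.max()]));print(n,c,g[0]['conf'],m.sum())
    th=np.linspace(0,2*np.pi,40);ring=np.c_[np.cos(th)*rad,np.sin(th)*rad]
    cyl=np.r_[np.c_[ring,0*th],np.c_[ring,0*th+h]]
    def e(x):
        o=[]
        for c,b in obs:
            u=proj(P[c],cyl+[x[0],x[1],0]);o+=[u[:,0].min()-b[0]+.5,u[:,0].max()-b[1]-.5,u[:,1].min()-b[2]+.5,u[:,1].max()-b[3]-.5]
        return o
    s=least_squares(e,onz(P['top'],[138,280] if n=='flask' else [404,285],h/2)[:2],diff_step=1e-3)
    print(n,s.x,np.array(s.fun))
E
```

```text
q [ 0.7396 -0.0126 -0.0521  0.1635]
[[ 0.4613 -0.7766]
 [ 0.0988 -0.3458]
 [ 0.3898  0.2574]
 [-0.4808 -0.3865]
 [-0.8527  1.3504]
 [-0.4574 -1.1155]
 [ 1.4143  0.5293]
 [ 1.3831  0.8148]
 [-0.3791 -0.4485]
 [-0.4119 -0.5505]
 [ 0.8927 -0.5111]
 [ 0.7686 -1.0482]]
grip [[ 0.602  -0.0055  0.2334]] level [[0.4332 0.0033 0.0501]]
drytop tri [ 0.7883 -0.0338  0.0917] [ 0.778  -0.0324  0.127 ] [ 0.7831 -0.0223  0.127 ]
flask top 0.79 335
flask side 0.89 304
flask [0.469  0.3525] [ 0.6273 -0.5112  0.151  -0.273  -0.2833  0.3565 -0.6569  0.7541]Traceback (most recent call last):
  File "<stdin>", line 20, in <module>
IndexError: list index out of range
```

```bash
cat > plan.py <<'E'
from fit import *
import json
def Rt(yaw,dip): # heading yaw, dip below horizontal (deg): tool z
    return Ro.from_euler('z',yaw)*Ro.from_euler('x',np.pi)*Ro.from_euler('y',90-dip,degrees=True)
def cur():
    s=telemetry.read_state(); return np.array(s['tool_pos']),Ro.from_euler('xyz',s['tcp_rot'])
def rows(p,R,pts,n):
    """pts: list of (pos,R); n rows each; prints rounded rows, tracked closed-loop"""
    out=[]
    for (tp,tR),k in zip(pts,n):
        p0=p.copy();R0=R;rv=(R0.inv()*tR).as_rotvec()
        for i in range(1,k+1):
            gp=p0+(tp-p0)*i/k; gR=R0*Ro.from_rotvec(rv*i/k)
            d=np.round(R.inv().apply(gp-p)*100,2); w=np.round(np.degrees((R.inv()*gR).as_rotvec()),1)
            p=p+R.apply(d/100);R=R*Ro.from_rotvec(np.radians(w))
            row={a:float(v) for a,v in zip(('x','y','z','rx','ry','rz'),np.r_[d,w]) if v}
            out.append(row)
    while len(out)%8: out.append({})
    for i in range(0,len(out),8): print(json.dumps(out[i:i+8]))
    return p,R
Q=np.array([.7396,-.0126,-.0521,.1635])
E
python3 - <<'E'
from plan import *
p,R=cur()
q=Q;g=doorpt(q,q[3],[.006,0,.195])[0]; T=Rt(q[2],40); z=T.apply([0,0,1])
print(g-.098*z, g+.002*z)
rows(p,R,[(g-.098*z,T),(g+.002*z,T)],[24,8])
E
```

```text
[ 0.527  -0.0015  0.2964] [ 0.6035 -0.0055  0.2321]
[{"x": 2.03, "y": -1.56, "z": -0.2, "rx": -0.5, "ry": 2.0, "rz": 1.0}, {"x": 2.01, "y": -1.59, "z": -0.14, "rx": -0.4, "ry": 2.1, "rz": 1.0}, {"x": 1.98, "y": -1.63, "z": -0.09, "rx": -0.5, "ry": 2.0, "rz": 0.9}, {"x": 1.96, "y": -1.66, "z": -0.02, "rx": -0.4, "ry": 2.1, "rz": 1.0}, {"x": 1.94, "y": -1.69, "z": 0.03, "rx": -0.5, "ry": 2.0, "rz": 1.0}, {"x": 1.9, "y": -1.73, "z": 0.08, "rx": -0.4, "ry": 2.1, "rz": 1.0}, {"x": 1.86, "y": -1.76, "z": 0.15, "rx": -0.5, "ry": 2.0, "rz": 1.0}, {"x": 1.83, "y": -1.79, "z": 0.19, "rx": -0.5, "ry": 2.1, "rz": 1.0}]
[{"x": 1.79, "y": -1.83, "z": 0.24, "rx": -0.4, "ry": 2.0, "rz": 0.9}, {"x": 1.75, "y": -1.85, "z": 0.29, "rx": -0.5, "ry": 2.1, "rz": 1.0}, {"x": 1.71, "y": -1.89, "z": 0.33, "rx": -0.4, "ry": 2.0, "rz": 1.0}, {"x": 1.66, "y": -1.92, "z": 0.38, "rx": -0.5, "ry": 2.1, "rz": 1.0}, {"x": 1.61, "y": -1.96, "z": 0.43, "rx": -0.5, "ry": 2.0, "rz": 1.0}, {"x": 1.56, "y": -1.98, "z": 0.46, "rx": -0.4, "ry": 2.1, "rz": 1.0}, {"x": 1.51, "y": -2.02, "z": 0.51, "rx": -0.5, "ry": 2.0, "rz": 0.9}, {"x": 1.46, "y": -2.04, "z": 0.54, "rx": -0.4, "ry": 2.1, "rz": 1.0}]
[{"x": 1.4, "y": -2.07, "z": 0.58, "rx": -0.5, "ry": 2.0, "rz": 1.0}, {"x": 1.35, "y": -2.1, "z": 0.6, "rx": -0.4, "ry": 2.1, "rz": 1.0}, {"x": 1.29, "y": -2.13, "z": 0.65, "rx": -0.5, "ry": 2.0, "rz": 1.0}, {"x": 1.22, "y": -2.16, "z": 0.66, "rx": -0.5, "ry": 2.1, "rz": 1.0}, {"x": 1.16, "y": -2.18, "z": 0.69, "rx": -0.4, "ry": 2.0, "rz": 0.9}, {"x": 1.11, "y": -2.21, "z": 0.72, "rx": -0.5, "ry": 2.1, "rz": 1.0}, {"x": 1.04, "y": -2.23, "z": 0.73, "rx": -0.4, "ry": 2.0, "rz": 1.0}, {"x": 0.97, "y": -2.25, "z": 0.76, "rx": -0.5, "ry": 2.1, "rz": 1.0}]
[{"z": 1.25}, {"z": 1.25}, {"z": 1.25}, {"z": 1.25}, {"z": 1.25}, {"z": 1.25}, {"z": 1.25}, {"z": 1.25}]
```

step_arm(deltas=[{"x": 3.05, "y": -2.34, "z": -0.31}, {"x": 3.05, "y": -2.34, "z": -0.31}, {"x": 3.05, "y": -2.34, "z": -0.31}, {"x": 3.05, "y": -2.34, "z": -0.31}, {"x": 3.05, "y": -2.34, "z": -0.31}, {"x": 3.05, "y": -2.34, "z": -0.31}, {"x": 3.05, "y": -2.34, "z": -0.31}, {"x": 3.05, "y": -2.34, "z": -0.31}], fingers=-1, newtons=40)

```text
schema error: expected keys x, y, z, rx, ry, rz
```

step_arm(deltas=[{"x": 3.05, "y": -2.34, "z": -0.31}, {"x": 3.05, "y": -2.34, "z": -0.31}, {"x": 3.05, "y": -2.34, "z": -0.31}, {"x": 3.05, "y": -2.34, "z": -0.31}, {"x": 3.05, "y": -2.34, "z": -0.31}, {"x": 3.05, "y": -2.34, "z": -0.31}, {"x": 3.05, "y": -2.34, "z": -0.31}, {"x": 3.05, "y": -2.34, "z": -0.31}])

```text
schema error: expected keys x, y, z, rx, ry, rz
```

step_arm(deltas=[{"rz": 5}, {"rz": 5}, {"rz": 5}, {"rz": 5}, {"rz": 5.2}, {"ry": 4}, {"ry": 4}, {"ry": 4}])

```text
schema error: expected keys x, y, z, rx, ry, rz
```

step_arm(deltas=[{"ry": 5}, {"ry": 5}, {"ry": 5}, {"ry": 5}, {"ry": 6}, {"ry": 6}, {"ry": 6}, {}])

```text
schema error: expected keys x, y, z, rx, ry, rz
```

All six keys are needed in every row.

step_arm(deltas=[{"x": 3.05, "y": -2.34, "z": -0.31, "rx": 0, "ry": 0, "rz": 0}, {"x": 3.05, "y": -2.34, "z": -0.31, "rx": 0, "ry": 0, "rz": 0}, {"x": 3.05, "y": -2.34, "z": -0.31, "rx": 0, "ry": 0, "rz": 0}, {"x": 3.05, "y": -2.34, "z": -0.31, "rx": 0, "ry": 0, "rz": 0}, {"x": 3.05, "y": -2.34, "z": -0.31, "rx": 0, "ry": 0, "rz": 0}, {"x": 3.05, "y": -2.34, "z": -0.31, "rx": 0, "ry": 0, "rz": 0}, {"x": 3.05, "y": -2.34, "z": -0.31, "rx": 0, "ry": 0, "rz": 0}, {"x": 3.05, "y": -2.34, "z": -0.31, "rx": 0, "ry": 0, "rz": 0}], fingers=-1, newtons=40)

```text
t: 1.72
tool_pos: [0.373, -0.2651, 0.2735]
tcp_rot: [3.141, -0.0, 0.387]
wrist_force: [0.3, -0.1, -0.3]
grip_width: 1.002
grasp_force: 0.0
```

step_arm(deltas=[{"x": 3.05, "y": -2.34, "z": -0.31, "rx": 0, "ry": 0, "rz": 0}, {"x": 3.05, "y": -2.34, "z": -0.31, "rx": 0, "ry": 0, "rz": 0}, {"x": 3.05, "y": -2.34, "z": -0.31, "rx": 0, "ry": 0, "rz": 0}, {"x": 3.05, "y": -2.34, "z": -0.31, "rx": 0, "ry": 0, "rz": 0}, {"x": 3.05, "y": -2.34, "z": -0.31, "rx": 0, "ry": 0, "rz": 0}, {"x": 3.05, "y": -2.34, "z": -0.31, "rx": 0, "ry": 0, "rz": 0}, {"x": 3.05, "y": -2.34, "z": -0.31, "rx": 0, "ry": 0, "rz": 0}, {"x": 3.05, "y": -2.34, "z": -0.31, "rx": 0, "ry": 0, "rz": 0}])

```text
t: 2.38
tool_pos: [0.5282, 0.0008, 0.2983]
tcp_rot: [3.141, -0.0, 0.388]
wrist_force: [0.7, -0.4, 0.2]
grip_width: 0.999
grasp_force: 0.0
```

step_arm(deltas=[{"x": 0, "y": 0, "z": 0, "rx": 0, "ry": 0, "rz": 5}, {"x": 0, "y": 0, "z": 0, "rx": 0, "ry": 0, "rz": 5}, {"x": 0, "y": 0, "z": 0, "rx": 0, "ry": 0, "rz": 5}, {"x": 0, "y": 0, "z": 0, "rx": 0, "ry": 0, "rz": 5}, {"x": 0, "y": 0, "z": 0, "rx": 0, "ry": 0, "rz": 5.2}, {"x": 0, "y": 0, "z": 0, "rx": 0, "ry": 4, "rz": 0}, {"x": 0, "y": 0, "z": 0, "rx": 0, "ry": 4, "rz": 0}, {"x": 0, "y": 0, "z": 0, "rx": 0, "ry": 4, "rz": 0}])

```text
t: 3.05
tool_pos: [0.528, -0.0012, 0.298]
tcp_rot: [3.142, -0.213, -0.052]
wrist_force: [-0.7, 0.9, -0.2]
grip_width: 0.998
grasp_force: 0.0
```

step_arm(deltas=[{"x": 0, "y": 0, "z": 0, "rx": 0, "ry": 5, "rz": 0}, {"x": 0, "y": 0, "z": 0, "rx": 0, "ry": 5, "rz": 0}, {"x": 0, "y": 0, "z": 0, "rx": 0, "ry": 5, "rz": 0}, {"x": 0, "y": 0, "z": 0, "rx": 0, "ry": 5, "rz": 0}, {"x": 0, "y": 0, "z": 0, "rx": 0, "ry": 6, "rz": 0}, {"x": 0, "y": 0, "z": 0, "rx": 0, "ry": 6, "rz": 0}, {"x": 0, "y": 0, "z": 0, "rx": 0, "ry": 6, "rz": 0}, {"x": 0, "y": 0, "z": 0, "rx": 0, "ry": 0, "rz": 0}])

```text
t: 3.72
tool_pos: [0.5225, -0.0011, 0.2927]
tcp_rot: [3.14, -0.865, -0.05]
wrist_force: [-1.1, -0.3, -1.2]
grip_width: 0.999
grasp_force: 0.0
```

step_arm(deltas=[{"x": 0.1, "y": 0, "z": 1.4, "rx": 0, "ry": 0, "rz": 0}, {"x": 0.1, "y": 0, "z": 1.4, "rx": 0, "ry": 0, "rz": 0}, {"x": 0.1, "y": 0, "z": 1.4, "rx": 0, "ry": 0, "rz": 0}, {"x": 0.1, "y": 0, "z": 1.4, "rx": 0, "ry": 0, "rz": 0}, {"x": 0.1, "y": 0, "z": 1.5, "rx": 0, "ry": 0, "rz": 0}, {"x": 0, "y": 0, "z": 1.5, "rx": 0, "ry": 0, "rz": 0}, {"x": 0, "y": 0, "z": 1.5, "rx": 0, "ry": 0, "rz": 0}, {"x": 0, "y": 0, "z": 0, "rx": 0, "ry": 0, "rz": 0}])

```text
t: 4.38
tool_pos: [0.6094, -0.0045, 0.2481]
tcp_rot: [3.133, -0.858, -0.051]
wrist_force: [0.8, -0.6, -0.2]
grip_width: 0.997
grasp_force: 0.0
```

```bash
python3 - <<'E'
from plan import *
s=telemetry.read_state();print(s['tool_pos'],s['tcp_rot'],s['wrist_force'],s['joint_positions'])
o=[]
for n in('side','top'):
    p=vision.camera(n);u=proj(p,[s['tool_pos']])[0]
    im=p['img'][:,:,::-1].copy();cv2.circle(im,tuple(int(v) for v in u),2,(0,0,255),-1)
    for k in('door_grip',):print(n,u,proj(p,doorpt(Q,Q[3],[.006,0,.195])),[(d['uv'],d['conf']) for d in finder.spot_in(k,p)][:2])
    x,y=int(u[0]),int(u[1]);o.append(cv2.resize(im[y-65:y+65,x-65:x+65],(400,400),interpolation=cv2.INTER_CUBIC))
cv2.imwrite('pics/g1.png',np.hstack(o))
E
```

```text
[ 0.6094 -0.0045  0.2481] [ 3.1334 -0.8584 -0.0515] [ 0.8309 -0.6318 -0.2111] [-0.0046  0.1252  2.1277 -0.953   0.0536  2.5538]
side [292.9429 211.2836] [[296.3273 214.0041]] [([288.6, 222.7], 0.59)]
top [277.6228 217.9465] [[277.9567 221.8956]] [([277.4, 216.9], 0.96)]
```

View pics/g1.png

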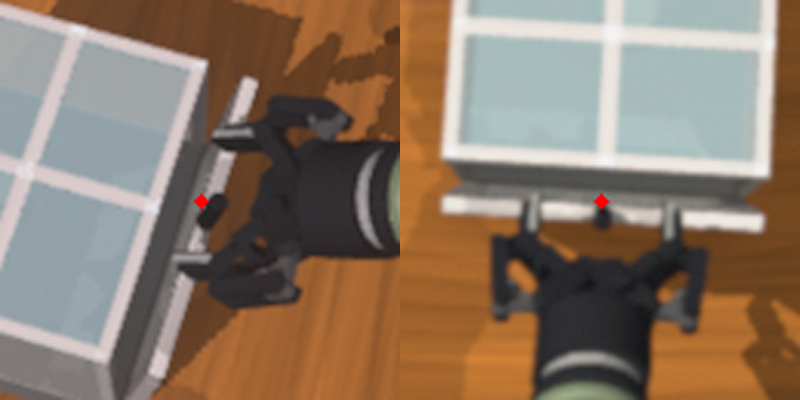

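The picture shows the open fingers either side of the rod, with the TCP about 15 mm high. The arm is at wrist limits (j5 at its minimum), so a 40° dip is too shallow here. I'll use a steeper tool for the door.

step_arm(deltas=[{"x": 0, "y": 0, "z": -1, "rx": 0, "ry": -5, "rz": 0}, {"x": 0, "y": 0, "z": -1, "rx": 0, "ry": -5, "rz": 0}, {"x": 0, "y": 0, "z": -1, "rx": 0, "ry": -5, "rz": 0}, {"x": 0, "y": 0, "z": -1, "rx": 0, "ry": -5, "rz": 0}, {"x": 0, "y": 0, "z": 0, "rx": 0, "ry": -5, "rz": 0}, {"x": 0, "y": 0, "z": 0, "rx": 0, "ry": -5, "rz": 0}, {"x": 0, "y": 0, "z": 0, "rx": 0, "ry": -5, "rz": 0}, {"x": 0, "y": 0, "z": 0, "rx": 0, "ry": 0, "rz": 0}])

```text
t: 5.25
tool_pos: [0.5969, -0.0164, 0.2682]
tcp_rot: [3.106, -0.43, -0.078]
wrist_force: [0.6, -0.5, 0.4]
grip_width: 0.999
grasp_force: 0.0
```

```bash
python3 - <<'E'
from plan import *
s=telemetry.read_state();print(s['tool_pos'],s['tcp_rot'],s['joint_positions'])
p,R=cur();q=Q
g=doorpt(q,q[3],[.006,0,.195])[0];T=Rt(q[2],75);z=T.apply([0,0,1])
print('to go (tool cm)',R.inv().apply(g+.002*z-p)*100,'rot deg',np.degrees((R.inv()*T).as_rotvec()))
A=np.array([[.32,1.566,1.257,.5745,.2475],[*s['joint_positions'][[1,2,4]],np.hypot(*p[:2]),p[2]],[.1252,2.1277,.0,.6094,.2481]])
def e(v):
    h,a,b,d=v;o=[]
    for j2,j3,j5,r_,z_ in A:
        o+=[a*np.sin(j2)+b*np.sin(j2+j3)+d*np.sin(j2+j3+j5)-r_,h+a*np.cos(j2)+b*np.cos(j2+j3)+d*np.cos(j2+j3+j5)-z_]
    return o
f=least_squares(e,[.24,.43,.46,.26]);print(f.x,f.fun)
E
```

```text
[ 0.5969 -0.0164  0.2682] [ 3.1058 -0.4298 -0.0783] [-0.0156  0.164   1.7979 -0.0904  0.7547  1.6939]
to go (tool cm) [-1.1031 -1.2661  3.4921] rot deg [ 2.558  -9.6001 -1.5881]
[0.1028 0.5865 0.412  0.2823] [ 0.0013  0.002  -0.0041 -0.001   0.0028 -0.0011]
```

step_arm(deltas=[{"x": -0.5, "y": -0.6, "z": 0, "rx": 0, "ry": 0, "rz": 0}, {"x": -0.6, "y": -0.6, "z": 0.5, "rx": 0, "ry": 0, "rz": 0}, {"x": 0, "y": 0, "z": 1, "rx": 0, "ry": 0, "rz": 0}, {"x": 0, "y": 0, "z": 1, "rx": 0, "ry": 0, "rz": 0}, {"x": 0, "y": 0, "z": 1, "rx": 0, "ry": 0, "rz": 0}, {"x": 0, "y": 0, "z": 0, "rx": 1.3, "ry": -4.8, "rz": -0.8}, {"x": 0, "y": 0, "z": 0, "rx": 1.3, "ry": -4.8, "rz": -0.8}, {"x": 0, "y": 0, "z": 0, "rx": 0, "ry": 0, "rz": 0}])

```text
t: 5.92
tool_pos: [0.6024, -0.0071, 0.2279]
tcp_rot: [3.141, -0.258, -0.052]
wrist_force: [2.4, 0.1, -0.1]
grip_width: 0.997
grasp_force: 0.0
```

step_arm(deltas=[{"x": 0, "y": 0, "z": 0, "rx": 0, "ry": 0, "rz": 0}, {"x": 0, "y": 0, "z": 0, "rx": 0, "ry": 0, "rz": 0}, {"x": 0, "y": 0, "z": 0, "rx": 0, "ry": 0, "rz": 0}, {"x": 0, "y": 0, "z": 0, "rx": 0, "ry": 0, "rz": 0}, {"x": 0, "y": 0, "z": 0, "rx": 0, "ry": 0, "rz": 0}, {"x": 0, "y": 0, "z": 0, "rx": 0, "ry": 0, "rz": 0}, {"x": 0, "y": 0, "z": 0, "rx": 0, "ry": 0, "rz": 0}, {"x": 0, "y": 0, "z": 0, "rx": 0, "ry": 0, "rz": 0}], fingers=1, newtons=40)

```text
t: 6.58
tool_pos: [0.5993, -0.0048, 0.2286]
tcp_rot: [-3.14, -0.258, -0.052]
wrist_force: [-1.4, 4.3, 0.4]
grip_width: 0.15
grasp_force: 39.0
```

```bash
python3 - <<'E'
from plan import *
s=telemetry.read_state();print(s['tool_pos'],s['tcp_rot'],s['joint_positions'],s['grip_width'],s['grasp_force'],s['wrist_force'])
p,R=cur();z=R.apply([0,0,1]);q=Q
g=doorpt(q,q[3],[.006,0,.195])[0];print('grip pt',p-.002*z,'expected',g)
# arc rows: TCP follows; keep orientation const, commanded radius from actual grasp point
h=cabpt(q,[-.112,0,.04])[0];c=Ro.from_euler('z',-q[2]).apply(p-.002*z-h)
a0=np.arctan2(-c[0]+.006*0,c[2]);rad=np.hypot(c[0],c[2]);print(a0,rad)
off=np.arctan2(.006,.195) # rod axis offset: angle of grip line = door - off
a1=1.56-off
for i0 in range(0,24,8):
    o=[]
    for i in range(i0,i0+8):
        A,B=[a0+(a1-a0)*k/24 for k in(i,i+1)]
        d=rad*np.array([-np.sin(B)+np.sin(A),0,np.cos(B)-np.cos(A)])
        o.append(np.round(R.inv().apply(Ro.from_euler('z',q[2]).apply(d))*100,2).tolist())
    print(o)
E
```

```text
[ 0.5993 -0.0048  0.2286] [-3.1397 -0.2576 -0.0518] [-0.0247  0.2591  1.7299 -0.0065  0.895   1.601 ] 0.1502957369106837 39.01478826999664 [-1.4309  4.3167  0.4072]
grip pt [ 0.5988 -0.0048  0.2305] expected [ 0.602  -0.0054  0.2334]
0.15121410801035226 0.19273906300722213
[[-1.1, -0.0, -0.09], [-1.11, -0.0, -0.02], [-1.11, -0.0, 0.04], [-1.1, -0.0, 0.1], [-1.09, -0.0, 0.17], [-1.08, 0.0, 0.23], [-1.07, 0.0, 0.29], [-1.05, 0.0, 0.35]]
[[-1.03, 0.0, 0.41], [-1.0, 0.0, 0.47], [-0.97, 0.0, 0.53], [-0.94, 0.0, 0.58], [-0.91, 0.0, 0.64], [-0.87, 0.0, 0.69], [-0.83, 0.0, 0.73], [-0.78, 0.0, 0.78]]
[[-0.74, 0.0, 0.82], [-0.69, 0.0, 0.87], [-0.64, 0.0, 0.9], [-0.59, 0.0, 0.94], [-0.53, 0.0, 0.97], [-0.47, 0.0, 1.0], [-0.42, 0.0, 1.03], [-0.36, 0.0, 1.05]]
```

step_arm(deltas=[{"x": -1.1, "y": 0, "z": -0.09, "rx": 0, "ry": 0, "rz": 0}, {"x": -1.11, "y": 0, "z": -0.02, "rx": 0, "ry": 0, "rz": 0}, {"x": -1.11, "y": 0, "z": 0.04, "rx": 0, "ry": 0, "rz": 0}, {"x": -1.1, "y": 0, "z": 0.1, "rx": 0, "ry": 0, "rz": 0}, {"x": -1.09, "y": 0, "z": 0.17, "rx": 0, "ry": 0, "rz": 0}, {"x": -1.08, "y": 0, "z": 0.23, "rx": 0, "ry": 0, "rz": 0}, {"x": -1.07, "y": 0, "z": 0.29, "rx": 0, "ry": 0, "rz": 0}, {"x": -1.05, "y": 0, "z": 0.35, "rx": 0, "ry": 0, "rz": 0}])

```text
t: 7.25
tool_pos: [0.52, -0.0007, 0.1973]
tcp_rot: [-3.139, -0.265, -0.052]
wrist_force: [5.5, 5.9, -0.5]
grip_width: 0.15
grasp_force: 38.9
```

step_arm(deltas=[{"x": -1.03, "y": 0, "z": 0.41, "rx": 0, "ry": 0, "rz": 0}, {"x": -1.0, "y": 0, "z": 0.47, "rx": 0, "ry": 0, "rz": 0}, {"x": -0.97, "y": 0, "z": 0.53, "rx": 0, "ry": 0, "rz": 0}, {"x": -0.94, "y": 0, "z": 0.58, "rx": 0, "ry": 0, "rz": 0}, {"x": -0.91, "y": 0, "z": 0.64, "rx": 0, "ry": 0, "rz": 0}, {"x": -0.87, "y": 0, "z": 0.69, "rx": 0, "ry": 0, "rz": 0}, {"x": -0.83, "y": 0, "z": 0.73, "rx": 0, "ry": 0, "rz": 0}, {"x": -0.78, "y": 0, "z": 0.78, "rx": 0, "ry": 0, "rz": 0}])

```text
t: 7.92
tool_pos: [0.4605, 0.0023, 0.1313]
tcp_rot: [-3.139, -0.262, -0.053]
wrist_force: [-0.4, 10.7, 3.0]
grip_width: 0.148
grasp_force: 39.5
```

step_arm(deltas=[{"x": -0.74, "y": 0, "z": 0.82, "rx": 0, "ry": 0, "rz": 0}, {"x": -0.69, "y": 0, "z": 0.87, "rx": 0, "ry": 0, "rz": 0}, {"x": -0.64, "y": 0, "z": 0.9, "rx": 0, "ry": 0, "rz": 0}, {"x": -0.59, "y": 0, "z": 0.94, "rx": 0, "ry": 0, "rz": 0}, {"x": -0.53, "y": 0, "z": 0.97, "rx": 0, "ry": 0, "rz": 0}, {"x": -0.47, "y": 0, "z": 1.0, "rx": 0, "ry": 0, "rz": 0}, {"x": -0.42, "y": 0, "z": 1.03, "rx": 0, "ry": 0, "rz": 0}, {"x": -0.36, "y": 0, "z": 1.05, "rx": 0, "ry": 0, "rz": 0}])

```text
t: 8.58
tool_pos: [0.4369, 0.0035, 0.0462]
tcp_rot: [-3.14, -0.261, -0.052]
wrist_force: [0.1, 14.9, 3.1]
grip_width: 0.15
grasp_force: 43.7
```

```bash
python3 - <<'E'
from plan import *
s=telemetry.read_state();print(s['tool_pos'],s['tcp_rot'],s['joint_positions'],s['grip_width'],s['grasp_force'],s['wrist_force'])
p,R=cur();z=R.apply([0,0,1]);print('grip pt',p-.002*z,'level',doorpt(Q,1.55,[.006,0,.195])[0])
o=[]
for n in('side','top'):
    p=vision.camera(n);im=p['img'][:,:,::-1].copy()
    for X in np.vstack([doorpt(Q,1.55,[[.012,y,l] for y in(-.118,.118) for l in(0,.165)])]):
        cv2.circle(im,tuple(int(v) for v in proj(p,X)[0]),1,(0,0,255),-1)
    x,y=(300,215) if n=='side' else (278,220)
    o.append(cv2.resize(im[y-100:y+100,x-100:x+100],(400,400),interpolation=cv2.INTER_CUBIC))
cv2.imwrite('pics/d1.png',np.hstack(o))
E
```

```text
[0.4369 0.0035 0.0462] [-3.1404 -0.2609 -0.0519] [-0.0121  0.2857  2.317  -0.033   0.2783  1.6409] 0.15030688366035766 43.67353677749634 [ 0.1047 14.9143  3.1446]
grip pt [0.4364 0.0035 0.0481] level [0.4332 0.0034 0.0501]
```

View pics/d1.png

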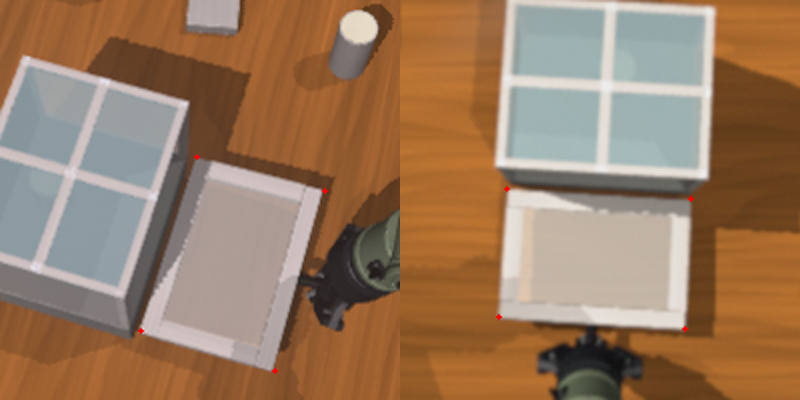

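The door lies flat and its projected corners match a level door. I'll press down slightly, release and rise.

step_arm(deltas=[{"x": 0, "y": 0, "z": 0.3, "rx": 0, "ry": 0, "rz": 0}, {"x": 0, "y": 0, "z": 0.3, "rx": 0, "ry": 0, "rz": 0}, {"x": 0, "y": 0, "z": 0, "rx": 0, "ry": 0, "rz": 0}, {"x": 0, "y": 0, "z": 0, "rx": 0, "ry": 0, "rz": 0}, {"x": 0, "y": 0, "z": 0, "rx": 0, "ry": 0, "rz": 0}, {"x": 0, "y": 0, "z": 0, "rx": 0, "ry": 0, "rz": 0}, {"x": 0, "y": 0, "z": 0, "rx": 0, "ry": 0, "rz": 0}, {"x": 0, "y": 0, "z": 0, "rx": 0, "ry": 0, "rz": 0}])

```text
t: 9.35
tool_pos: [0.4368, 0.0035, 0.0398]
tcp_rot: [-3.141, -0.256, -0.051]
wrist_force: [-1.8, 16.4, -2.3]
grip_width: 0.15
grasp_force: 43.1
```

step_arm(deltas=[{"x": 0, "y": 0, "z": 0, "rx": 0, "ry": 0, "rz": 0}, {"x": 0, "y": 0, "z": 0, "rx": 0, "ry": 0, "rz": 0}, {"x": 0, "y": 0, "z": 0, "rx": 0, "ry": 0, "rz": 0}, {"x": 0, "y": 0, "z": 0, "rx": 0, "ry": 0, "rz": 0}, {"x": 0, "y": 0, "z": 0, "rx": 0, "ry": 0, "rz": 0}, {"x": 0, "y": 0, "z": 0, "rx": 0, "ry": 0, "rz": 0}, {"x": 0, "y": 0, "z": 0, "rx": 0, "ry": 0, "rz": 0}, {"x": 0, "y": 0, "z": 0, "rx": 0, "ry": 0, "rz": 0}], fingers=-1)

```text
t: 10.02
tool_pos: [0.4377, 0.0019, 0.0401]
tcp_rot: [3.141, -0.258, -0.052]
wrist_force: [-0.2, -0.1, 1.0]
grip_width: 1.0
grasp_force: 0.0
```

step_arm(deltas=[{"x": 0, "y": 0, "z": -2.5, "rx": 0, "ry": 0, "rz": 0}, {"x": 0, "y": 0, "z": -2.5, "rx": 0, "ry": 0, "rz": 0}, {"x": 0, "y": 0, "z": -2.5, "rx": 0, "ry": 0, "rz": 0}, {"x": 0, "y": 0, "z": -2.5, "rx": 0, "ry": 0, "rz": 0}, {"x": 0, "y": 0, "z": -2.5, "rx": 0, "ry": 0, "rz": 0}, {"x": 0, "y": 0, "z": -2.5, "rx": 0, "ry": 0, "rz": 0}, {"x": 0, "y": 0, "z": -2.5, "rx": 0, "ry": 0, "rz": 0}, {"x": 0, "y": 0, "z": -2.5, "rx": 0, "ry": 0, "rz": 0}])

```text
t: 10.68
tool_pos: [0.386, 0.0047, 0.2346]
tcp_rot: [3.141, -0.258, -0.051]
wrist_force: [0.3, 0.2, -0.4]
grip_width: 0.997
grasp_force: 0.0
```

```bash
cat >> plan.py <<'E'
def fk(j,v):
    h,r0,a,b,d,c=v
    R1=Ro.from_euler('z',j[0]);p=np.array([0,0,h])+R1.apply([r0,0,0])
    R=R1*Ro.from_euler('y',j[1]);p=p+R.apply([0,0,a])
    R=R*Ro.from_euler('y',j[2]);p=p+R.apply([0,0,b])
    R=R*Ro.from_euler('z',j[3])*Ro.from_euler('y',j[4])*Ro.from_euler('z',j[5]+c)
    return p+R.apply([0,0,d]),R
D=[([-1.203,.32,1.566,0,1.257,-.02],[.217,-.532,.247],[-3.14,0,.388]),
([-.0046,.1252,2.1277,-.953,.0536,2.5538],[.6094,-.0045,.2481],[3.1334,-.8584,-.0515]),
([-.0156,.164,1.7979,-.0904,.7547,1.6939],[.5969,-.0164,.2682],[3.1058,-.4298,-.0783]),
([-.0247,.2591,1.7299,-.0065,.895,1.601],[.5993,-.0048,.2286],[-3.1397,-.2576,-.0518]),
([-.0121,.2857,2.317,-.033,.2783,1.6409],[.4369,.0035,.0462],[-3.1404,-.2609,-.0519])]
def calib():
    def e(v):
        o=[]
        for j,p,w in D:
            P,R=fk(j,v);o+=list(P-p)+list((R.inv()*Ro.from_euler('xyz',w)).as_rotvec()*.1)
        return o
    fs=[least_squares(e,[.2,0,.5,.4,.28,c]) for c in(-1.57,0,1.57,3.14)]
    return min(fs,key=lambda f:f.cost)
E
python3 - <<'E'
from plan import *
s=telemetry.read_state();print(s['tool_pos'],s['tcp_rot'],s['joint_positions'],s['grip_width'],s['wrist_force'])
f=calib();print(f.x,np.abs(f.fun).max());P,R=fk(s['joint_positions'],f.x);print(P,R.as_euler('xyz'))
p=vision.camera('side');print([(d['uv'],d['conf']) for d in finder.spot_in('flask',p)])
E
```

```text
[0.386  0.0047 0.2346] [ 3.141  -0.2577 -0.0514] [-0.0086 -0.0941  2.1133 -0.0152  0.865   1.622 ] 0.9973276076444128 [ 0.317   0.1572 -0.4066]
[0.1466 0.0083 0.5441 0.4118 0.2828 1.5708] 0.011833088860642216
[ 0.4002 -0.0067  0.2363] [ 3.1409 -0.2577 -0.0514]
[([312.1, 402.3], 0.59)]
```

```bash
python3 - <<'E'
s=open('plan.py').read()
s=s.replace("h,r0,a,b,d,c=v","h,r0,a,b,d,c,y0,e0,e1=v").replace("R1.apply([r0,0,0])","R1.apply([r0,y0,0])").replace("R.apply([0,0,a])","R.apply([e0,0,a])").replace("R.apply([0,0,b])","R.apply([e1,0,b])").replace(".28,c]",".28,c,0,0,0]").replace("([-.0121,.2857","([-.0086,-.0941,2.1133,-.0152,.865,1.622],[.386,.0047,.2346],[3.141,-.2577,-.0514]),\n([-.0121,.2857")
s+='''
V=calib().x
LIM=np.array([[-3.11,3.11],[-.84,2.01],[.21,2.61],[-1.34,4.49],[.05,2.63],[-2.56,2.56]])
def ik(p,R,j0):
    f=lambda j:np.r_[(fk(j,V)[0]-p)*10,(R.inv()*fk(j,V)[1]).as_rotvec()]
    s=least_squares(f,np.clip(j0,LIM[:,0]+.01,LIM[:,1]-.01),bounds=LIM.T);return s.x,s.cost
'''
open('plan.py','w').write(s)
E
python3 - <<'E'
from plan import *
f=calib();print(f.x,np.abs(f.fun).max())
F=np.array([.469,.3525]);ps=np.arctan2(F[1],F[0])
j0=np.array([0,0,2.2,3.14,.6,-1.5])
for dip in(35,40,45):
  for hd in(ps,ps-.2):
    T=Rt(hd,dip);z=T.apply([0,0,1]);g=np.r_[F,.034]
    for nm,x in(('pre',g-.09*z+[0,0,.02]),('grasp',g+.002*z),('high',g-.05*z+[0,0,.15])):
        j,c=ik(x,T,j0+[ps,0,0,0,0,0]);print(dip,round(hd,2),nm,x,j,round(c,6))
for dip in(35,40):
    T=Rt(-.052,dip);z=T.apply([0,0,1]);g=cabpt(Q,[-.06,.01,.052+.034])[0]
    for nm,x in(('pl',g+.002*z),('out',g+[-.16,.008,.01])):
        j,c=ik(x,T,j0);print('place',dip,nm,x,j,round(c,6))
E
```

```text
[ 0.1403 -0.0002  0.592   0.4167  0.3014  1.5708  0.0115  0.0006  0.0255] 0.00023902983780260678
35 0.64 pre [0.4101 0.3082 0.1056] [ 0.6014  0.3673  2.5861  3.091   0.7719 -1.5592] 0.0
35 0.64 grasp [0.4703 0.3535 0.0329] [ 0.6109  0.6158  2.467   3.1065  0.9012 -1.5683] 0.0
35 0.64 high [0.4363 0.3279 0.2127] [ 0.6062  0.1033  2.3728  3.0336  0.2958 -1.4895] 0.0
35 0.44 pre [0.4024 0.3208 0.1056] [ 0.8332  0.3739  2.555   3.6058  0.7661 -1.6864] 0.0
35 0.44 grasp [0.4705 0.3532 0.0329] [ 0.7515  0.616   2.4471  3.4671  0.8853 -1.6014] 0.0
35 0.44 high [0.432  0.3349 0.2127] [ 0.7931  0.1195  2.3521  3.9885  0.3827 -2.1748] 0.0
40 0.64 pre [0.4139 0.3111 0.1119] [ 0.6046  0.2933  2.5077  3.0813  0.5325 -1.5445] 0.0
40 0.64 grasp [0.4702 0.3534 0.0327] [ 0.6124  0.5595  2.4186  3.1039  0.7092 -1.5628] 0.0
40 0.64 high [0.4384 0.3295 0.2161] [ 0.6084  0.0833  2.3011  2.9052  0.1183 -1.3592] 0.0
40 0.44 pre [0.4068 0.3229 0.1119] [ 0.8068  0.3036  2.4821  3.687   0.5508 -1.809 ] 0.0
40 0.44 grasp [0.4704 0.3532 0.0327] [ 0.7383  0.5617  2.4011  3.4919  0.7029 -1.6505] 0.0
40 0.44 high 
[... 277 characters left out ...]
4407 0.3313 0.2194] [0.6106 0.0767 2.2281 0.4343 0.057  1.1131] 0.0
45 0.44 pre [0.4115 0.3251 0.1176] [ 0.7813  0.2577  2.4066  3.8586  0.3635 -2.0118] 0.0
45 0.44 grasp [0.4703 0.3531 0.0326] [ 0.7249  0.5193  2.3506  3.5401  0.5286 -1.7186] 0.0
45 0.44 high [0.4371 0.3373 0.2194] [ 0.7326  0.0918  2.2741  4.3374  0.1915 -2.56  ] 0.003711
place 35 pl [0.6818 0.0004 0.0849] [ 0.0041  0.5264  2.2182  3.2277  0.5638 -1.6114] 0.0
place 35 out [0.5202 0.0085 0.096 ] [ 0.0361  0.4044  2.5777  3.2421  0.8011 -1.5902] 0.0
place 40 pl [0.6817 0.0004 0.0847] [ 0.0021  0.4971  2.1677  3.249   0.3972 -1.635 ] 0.0
place 40 out [0.5202 0.0085 0.096 ] [ 0.0312  0.3442  2.5189  3.2554  0.5955 -1.6115] 0.0
```

```bash
cat > flip.py <<'E'
from plan import *
import sys
def emit(p,R,poses):
    out=[]
    for gp,gR in poses:
        d=np.round(R.inv().apply(gp-p)*100,1); w=np.round(np.degrees((R.inv()*gR).as_rotvec()),1)
        out.append(dict(zip(('x','y','z','rx','ry','rz'),[float(v)+0. for v in np.r_[d,w]])))
        p=p+R.apply(d/100);R=R*Ro.from_rotvec(np.radians(w))
    for i in range(0,len(out),8): print(json.dumps(out[i:i+8]))
    return p,R
E
python3 - <<'E'
from flip import *
s=telemetry.read_state();j0=np.array(s['joint_positions']);p,R=cur()
F=np.array([.469,.3525]);ps=np.arctan2(F[1],F[0])
T=Rt(ps,35);z=T.apply([0,0,1]);g=np.r_[F,.034]
j1,c=ik(g-.085*z+[0,0,.035],T,[.6,.3,2.4,3.1,.7,-1.55]);print(j1,c,g-.085*z+[0,0,.035])
N=24;poses=[];tr=[]
for i in range(1,N+1):
    t=i/N;j=j0+(j1-j0)*t;j[4]-=.45*np.sin(np.pi*t);j[1]-=.0*np.sin(np.pi*t);j[2]-=.25*np.sin(np.pi*t)
    P,Q_=fk(j,V);poses.append((P,Q_));tr.append(np.r_[P,Q_.apply([0,0,1])])
tr=np.array(tr);print(tr[::3])
w=[np.degrees((a[1].inv()*b[1]).magnitude()) for a,b in zip([(p,R)]+poses,poses)];dd=[np.linalg.norm(a[0]-b[0])*1e3 for a,b in zip([(p,R)]+poses,poses)]
print(max(w),max(dd),np.abs(j1-j0).max()/N*12)
emit(p,R,poses)
E
```

```text
[ 0.6021  0.3279  2.5623  3.0882  0.7089 -1.5546] 2.6939809300401102e-25 [0.4133 0.3107 0.1178]
[[ 0.4154  0.043   0.2434  0.3219  0.0869 -0.9428]
 [ 0.4882  0.1408  0.2769  0.4791  0.3223 -0.8164]
 [ 0.5389  0.2095  0.3065  0.5844  0.4504 -0.675 ]
 [ 0.5609  0.2584  0.3079  0.6285  0.5089 -0.5882]
 [ 0.5525  0.3     0.2788  0.618   0.5494 -0.5623]
 [ 0.5194  0.3359  0.2336  0.5798  0.5919 -0.5598]
 [ 0.4754  0.3556  0.1872  0.5618  0.6149 -0.5534]
 [ 0.4355  0.343   0.1443  0.6011  0.5745 -0.5555]]
7.881993876604576 47.35913231165144 1.5883179066164876
[{"x": 2.6, "y": -4.0, "z": 0.1, "rx": 5.8, "ry": 3.5, "rz": -4.0}, {"x": 2.8, "y": -3.5, "z": 0.2, "rx": 5.1, "ry": 4.0, "rz": -3.5}, {"x": 2.9, "y": -3.0, "z": 0.5, "rx": 4.3, "ry": 4.2, "rz": -3.2}, {"x": 2.9, "y": -2.6, "z": 0.6, "rx": 3.4, "ry": 4.2, "rz": -2.7}, {"x": 2.6, "y": -2.1, "z": 0.8, "rx": 2.7, "ry": 4.0, "rz": -2.4}, {"x": 2.3, "y": -1.7, "z": 1.0, "rx": 2.1, "ry": 3.6, "rz": -2.1}, {"x": 1.8, "y": -1.5, "z": 1.1, "rx": 1.5, "ry": 3.2, "rz": -1.7}, {"x": 1.3, "y": -1.2, "z": 1.1, "rx": 1.2, "ry": 2.5, "rz": -1.5}]
[{"
[... 396 characters left out ...]
: -0.7}, {"x": -1.6, "y": -1.3, "z": 0.9, "rx": 1.1, "ry": -0.2, "rz": -0.5}, {"x": -1.8, "y": -1.3, "z": 0.7, "rx": 1.1, "ry": -0.2, "rz": -0.5}]
[{"x": -1.9, "y": -1.2, "z": 0.6, "rx": 0.9, "ry": -0.1, "rz": -0.6}, {"x": -1.9, "y": -1.1, "z": 0.5, "rx": 0.6, "ry": 0.0, "rz": -0.5}, {"x": -1.9, "y": -0.9, "z": 0.2, "rx": 0.2, "ry": 0.1, "rz": -0.7}, {"x": -2.0, "y": -0.6, "z": 0.0, "rx": -0.4, "ry": 0.2, "rz": -0.8}, {"x": -1.9, "y": -0.3, "z": -0.2, "rx": -1.0, "ry": 0.2, "rz": -1.1}, {"x": -2.0, "y": 0.1, "z": -0.5, "rx": -1.8, "ry": 0.1, "rz": -1.4}, {"x": -2.1, "y": 0.4, "z": -0.7, "rx": -2.5, "ry": -0.3, "rz": -1.9}, {"x": -2.2, "y": 0.9, "z": -0.9, "rx": -3.1, "ry": -0.6, "rz": -2.3}]
```

```bash
python3 - <<'E'
from flip import *
s=telemetry.read_state();j0=np.array(s['joint_positions']);p,R=cur()
F=np.array([.469,.3525]);ps=np.arctan2(F[1],F[0])
T=Rt(ps,35);z=T.apply([0,0,1]);g=np.r_[F,.034]
j1,c=ik(g-.085*z+[0,0,.035],T,[.6,.3,2.4,3.1,.7,-1.55])
N=32;poses=[]
for i in range(1,N+1):
    t=i/N;t=t+.12*(t*t-t);j=j0+(j1-j0)*t;b=np.sin(np.pi*t);j[4]-=.45*b;j[2]-=.25*b
    poses.append(fk(j,V))
print(max(np.degrees((a[1].inv()*b[1]).magnitude()) for a,b in zip([(p,R)]+poses,poses)))
emit(p,R,poses);print(poses[15][0],poses[15][1].as_euler('xyz'))
E
```

```text
5.281948149468954
[{"x": 1.7, "y": -2.7, "z": 0.1, "rx": 3.9, "ry": 2.3, "rz": -2.7}, {"x": 1.9, "y": -2.4, "z": 0.2, "rx": 3.7, "ry": 2.5, "rz": -2.5}, {"x": 1.9, "y": -2.3, "z": 0.2, "rx": 3.3, "ry": 2.7, "rz": -2.3}, {"x": 2.0, "y": -2.1, "z": 0.3, "rx": 3.0, "ry": 2.9, "rz": -2.2}, {"x": 2.0, "y": -1.9, "z": 0.5, "rx": 2.6, "ry": 2.9, "rz": -2.0}, {"x": 2.0, "y": -1.7, "z": 0.5, "rx": 2.3, "ry": 2.8, "rz": -1.9}, {"x": 1.8, "y": -1.5, "z": 0.6, "rx": 1.9, "ry": 2.8, "rz": -1.7}, {"x": 1.7, "y": -1.3, "z": 0.6, "rx": 1.7, "ry": 2.7, "rz": -1.5}]
[{"x": 1.6, "y": -1.1, "z": 0.8, "rx": 1.3, "ry": 2.5, "rz": -1.4}, {"x": 1.3, "y": -1.0, "z": 0.7, "rx": 1.1, "ry": 2.2, "rz": -1.2}, {"x": 1.0, "y": -0.9, "z": 0.8, "rx": 0.9, "ry": 2.0, "rz": -1.1}, {"x": 0.8, "y": -0.8, "z": 0.9, "rx": 0.7, "ry": 1.6, "rz": -1.0}, {"x": 0.5, "y": -0.8, "z": 0.9, "rx": 0.6, "ry": 1.4, "rz": -0.9}, {"x": 0.2, "y": -0.8, "z": 0.8, "rx": 0.6, "ry": 1.0, "rz": -0.8}, {"x": -0.1, "y": -0.7, "z": 0.9, "rx": 0.5, "ry": 0.7, "rz": -0.7}, {"x": -0.4, "y": -0.8, "z": 0.9, "rx": 0.6, "ry": 0.5, "rz": -0.6}]
[{"x":
[... 448 characters left out ...]
7, "ry": -0.1, "rz": -0.4}, {"x": -1.5, "y": -1.0, "z": 0.4, "rx": 0.6, "ry": -0.1, "rz": -0.4}]
[{"x": -1.6, "y": -0.8, "z": 0.3, "rx": 0.4, "ry": 0.1, "rz": -0.5}, {"x": -1.5, "y": -0.7, "z": 0.1, "rx": 0.1, "ry": 0.1, "rz": -0.6}, {"x": -1.6, "y": -0.5, "z": 0.1, "rx": -0.3, "ry": 0.2, "rz": -0.6}, {"x": -1.6, "y": -0.3, "z": -0.2, "rx": -0.7, "ry": 0.1, "rz": -0.9}, {"x": -1.6, "y": -0.1, "z": -0.3, "rx": -1.2, "ry": 0.1, "rz": -1.0}, {"x": -1.7, "y": 0.2, "z": -0.4, "rx": -1.7, "ry": 0.0, "rz": -1.3}, {"x": -1.7, "y": 0.5, "z": -0.7, "rx": -2.2, "ry": -0.3, "rz": -1.6}, {"x": -1.8, "y": 0.8, "z": -0.8, "rx": -2.7, "ry": -0.5, "rz": -2.1}]
[0.5609 0.2766 0.2986] [-2.8099 -0.9217  0.288 ]
```

step_arm(deltas=[{"x": 1.7, "y": -2.7, "z": 0.1, "rx": 3.9, "ry": 2.3, "rz": -2.7}, {"x": 1.9, "y": -2.4, "z": 0.2, "rx": 3.7, "ry": 2.5, "rz": -2.5}, {"x": 1.9, "y": -2.3, "z": 0.2, "rx": 3.3, "ry": 2.7, "rz": -2.3}, {"x": 2.0, "y": -2.1, "z": 0.3, "rx": 3.0, "ry": 2.9, "rz": -2.2}, {"x": 2.0, "y": -1.9, "z": 0.5, "rx": 2.6, "ry": 2.9, "rz": -2.0}, {"x": 2.0, "y": -1.7, "z": 0.5, "rx": 2.3, "ry": 2.8, "rz": -1.9}, {"x": 1.8, "y": -1.5, "z": 0.6, "rx": 1.9, "ry": 2.8, "rz": -1.7}, {"x": 1.7, "y": -1.3, "z": 0.6, "rx": 1.7, "ry": 2.7, "rz": -1.5}])

```text
t: 11.45
tool_pos: [0.5151, 0.1781, 0.2877]
tcp_rot: [-2.849, -0.674, 0.193]
wrist_force: [0.1, 0.6, -0.1]
grip_width: 0.998
grasp_force: 0.0
```

step_arm(deltas=[{"x": 1.6, "y": -1.1, "z": 0.8, "rx": 1.3, "ry": 2.5, "rz": -1.4}, {"x": 1.3, "y": -1.0, "z": 0.7, "rx": 1.1, "ry": 2.2, "rz": -1.2}, {"x": 1.0, "y": -0.9, "z": 0.8, "rx": 0.9, "ry": 2.0, "rz": -1.1}, {"x": 0.8, "y": -0.8, "z": 0.9, "rx": 0.7, "ry": 1.6, "rz": -1.0}, {"x": 0.5, "y": -0.8, "z": 0.9, "rx": 0.6, "ry": 1.4, "rz": -0.9}, {"x": 0.2, "y": -0.8, "z": 0.8, "rx": 0.6, "ry": 1.0, "rz": -0.8}, {"x": -0.1, "y": -0.7, "z": 0.9, "rx": 0.5, "ry": 0.7, "rz": -0.7}, {"x": -0.4, "y": -0.8, "z": 0.9, "rx": 0.6, "ry": 0.5, "rz": -0.6}])

```text
t: 12.12
tool_pos: [0.5603, 0.2766, 0.2913]
tcp_rot: [-2.807, -0.912, 0.285]
wrist_force: [0.1, 0.3, -0.1]
grip_width: 1.003
grasp_force: 0.0
```

```bash
python3 -c "
from bench import telemetry
s=telemetry.read_state();print(s['tool_pos'],s['tcp_rot'],s['joint_positions'])"
```

```text
[0.56025841 0.27657106 0.29128024] [-2.807325   -0.91197946  0.28471169] [0.27887392 0.11112412 2.08006331 1.45873121 0.34110728 0.11506473]
```

Flip tracking well (j4 = 1.46). I'll continue.

step_arm(deltas=[{"x": -0.6, "y": -0.9, "z": 0.8, "rx": 0.7, "ry": 0.2, "rz": -0.6}, {"x": -0.8, "y": -0.9, "z": 0.8, "rx": 0.7, "ry": 0.1, "rz": -0.5}, {"x": -1.0, "y": -0.9, "z": 0.8, "rx": 0.8, "ry": -0.1, "rz": -0.5}, {"x": -1.1, "y": -1.0, "z": 0.7, "rx": 0.8, "ry": -0.1, "rz": -0.5}, {"x": -1.3, "y": -1.0, "z": 0.6, "rx": 0.8, "ry": -0.2, "rz": -0.4}, {"x": -1.4, "y": -1.0, "z": 0.6, "rx": 0.9, "ry": -0.2, "rz": -0.4}, {"x": -1.4, "y": -1.0, "z": 0.5, "rx": 0.7, "ry": -0.1, "rz": -0.4}, {"x": -1.5, "y": -1.0, "z": 0.4, "rx": 0.6, "ry": -0.1, "rz": -0.4}])

```text
t: 12.78
tool_pos: [0.4958, 0.3487, 0.204]
tcp_rot: [-2.788, -0.924, 0.392]
wrist_force: [-0.1, 0.0, 0.4]
grip_width: 1.0
grasp_force: 0.0
```

step_arm(deltas=[{"x": -1.6, "y": -0.8, "z": 0.3, "rx": 0.4, "ry": 0.1, "rz": -0.5}, {"x": -1.5, "y": -0.7, "z": 0.1, "rx": 0.1, "ry": 0.1, "rz": -0.6}, {"x": -1.6, "y": -0.5, "z": 0.1, "rx": -0.3, "ry": 0.2, "rz": -0.6}, {"x": -1.6, "y": -0.3, "z": -0.2, "rx": -0.7, "ry": 0.1, "rz": -0.9}, {"x": -1.6, "y": -0.1, "z": -0.3, "rx": -1.2, "ry": 0.1, "rz": -1.0}, {"x": -1.7, "y": 0.2, "z": -0.4, "rx": -1.7, "ry": 0.0, "rz": -1.3}, {"x": -1.7, "y": 0.5, "z": -0.7, "rx": -2.2, "ry": -0.3, "rz": -1.6}, {"x": -1.8, "y": 0.8, "z": -0.8, "rx": -2.7, "ry": -0.5, "rz": -2.1}])

```text
t: 13.45
tool_pos: [0.4099, 0.3096, 0.1124]
tcp_rot: [-3.138, -0.949, 0.642]
wrist_force: [0.4, 0.4, -0.5]
grip_width: 1.0
grasp_force: 0.0
```

```bash
python3 - <<'E'
from flip import *
s=telemetry.read_state();print(s['tool_pos'],s['tcp_rot'],s['joint_positions'])
p,R=cur();F=np.array([.469,.3525]);T=Rt(np.arctan2(F[1],F[0]),35);z=T.apply([0,0,1]);g=np.r_[F,.034]+.002*z
a=g-.085*z
emit(p,R,[(p+(a-p)*k/4,R*Ro.from_rotvec((R.inv()*T).as_rotvec()*k/4)) for k in range(1,5)]+[(a+(g-a)*k/11,T) for k in range(1,12)]+[(g,T)])
E
```

```text
[0.4099 0.3096 0.1124] [-3.138  -0.9493  0.6421] [ 0.6044  0.3356  2.5687  3.0892  0.7122 -1.5531]
[{"x": -0.6, "y": 0.0, "z": 0.6, "rx": 0.0, "ry": 0.2, "rz": 0.0}, {"x": -0.5, "y": 0.1, "z": 0.5, "rx": 0.0, "ry": 0.1, "rz": 0.0}, {"x": -0.6, "y": 0.0, "z": 0.5, "rx": -0.1, "ry": 0.2, "rz": -0.1}, {"x": -0.5, "y": 0.0, "z": 0.6, "rx": 0.0, "ry": 0.1, "rz": 0.0}, {"x": 0.0, "y": 0.0, "z": 0.8, "rx": 0.0, "ry": 0.0, "rz": 0.0}, {"x": 0.0, "y": 0.0, "z": 0.7, "rx": 0.0, "ry": 0.0, "rz": 0.0}, {"x": 0.0, "y": 0.0, "z": 0.8, "rx": 0.0, "ry": 0.0, "rz": 0.0}, {"x": 0.0, "y": 0.0, "z": 0.8, "rx": 0.0, "ry": 0.0, "rz": 0.0}]
[{"x": 0.0, "y": 0.0, "z": 0.8, "rx": 0.0, "ry": 0.0, "rz": 0.0}, {"x": 0.0, "y": 0.0, "z": 0.7, "rx": 0.0, "ry": 0.0, "rz": 0.0}, {"x": 0.0, "y": 0.0, "z": 0.8, "rx": 0.0, "ry": 0.0, "rz": 0.0}, {"x": 0.0, "y": 0.0, "z": 0.8, "rx": 0.0, "ry": 0.0, "rz": 0.0}, {"x": 0.0, "y": 0.0, "z": 0.8, "rx": 0.0, "ry": 0.0, "rz": 0.0}, {"x": 0.0, "y": 0.0, "z": 0.7, "rx": 0.0, "ry": 0.0, "rz": 0.0}, {"x": 0.0, "y": 0.0, "z": 0.8, "rx": 0.0, "ry": 0.0, "rz": 0.0}, {"x": 0.0, "y": 0.0, "z": 0.0, "rx": 0.0, "ry": 0.0, "rz": 0.0}]
```

step_arm(deltas=[{"x": -0.6, "y": 0, "z": 0.6, "rx": 0, "ry": 0.2, "rz": 0}, {"x": -0.5, "y": 0.1, "z": 0.5, "rx": 0, "ry": 0.1, "rz": 0}, {"x": -0.6, "y": 0, "z": 0.5, "rx": -0.1, "ry": 0.2, "rz": -0.1}, {"x": -0.5, "y": 0, "z": 0.6, "rx": 0, "ry": 0.1, "rz": 0}, {"x": 0, "y": 0, "z": 0.8, "rx": 0, "ry": 0, "rz": 0}, {"x": 0, "y": 0, "z": 0.7, "rx": 0, "ry": 0, "rz": 0}, {"x": 0, "y": 0, "z": 0.8, "rx": 0, "ry": 0, "rz": 0}, {"x": 0, "y": 0, "z": 0.8, "rx": 0, "ry": 0, "rz": 0}])

```text
t: 14.12
tool_pos: [0.4367, 0.3291, 0.0656]
tcp_rot: [-3.137, -0.964, 0.641]
wrist_force: [0.1, -0.0, 0.3]
grip_width: 1.0
grasp_force: 0.0
```

step_arm(deltas=[{"x": 0, "y": 0, "z": 0.8, "rx": 0, "ry": 0, "rz": 0}, {"x": 0, "y": 0, "z": 0.7, "rx": 0, "ry": 0, "rz": 0}, {"x": 0, "y": 0, "z": 0.8, "rx": 0, "ry": 0, "rz": 0}, {"x": 0, "y": 0, "z": 0.8, "rx": 0, "ry": 0, "rz": 0}, {"x": 0, "y": 0, "z": 0.8, "rx": 0, "ry": 0, "rz": 0}, {"x": 0, "y": 0, "z": 0.7, "rx": 0, "ry": 0, "rz": 0}, {"x": 0, "y": 0, "z": 0.8, "rx": 0, "ry": 0, "rz": 0}, {"x": 0, "y": 0, "z": 0, "rx": 0, "ry": 0, "rz": 0}])

```text
t: 14.78
tool_pos: [0.4725, 0.3562, 0.0345]
tcp_rot: [-3.137, -0.965, 0.641]
wrist_force: [-0.4, 0.2, 1.0]
grip_width: 1.002
grasp_force: 0.0
```

```bash
python3 - <<'E'
from plan import *
s=telemetry.read_state();print(s['tool_pos'],s['tcp_rot'],s['joint_positions'],s['wrist_force'])
o=[]
for n in('side','top'):
    p=vision.camera(n);u=proj(p,[.469,.3525,.026])[0];im=p['img'][:,:,::-1].copy();th=np.linspace(0,6.28,30)
    for v in proj(p,np.c_[.469+.022*np.cos(th),.3525+.022*np.sin(th),0*th+.052]): cv2.circle(im,tuple(int(k) for k in v),0,(0,0,255),-1)
    x,y=int(u[0]),min(int(u[1]),355);o.append(cv2.resize(im[y-65:y+65,x-65:x+65],(400,400),interpolation=cv2.INTER_CUBIC))
cv2.imwrite('pics/f1.png',np.hstack(o))
E
```

```text
[0.4725 0.3562 0.0345] [-3.137  -0.9647  0.6415] [ 0.6117  0.6142  2.4602  3.1045  0.8976 -1.5646] [-0.4489  0.2177  0.9637]
```

View pics/f1.png

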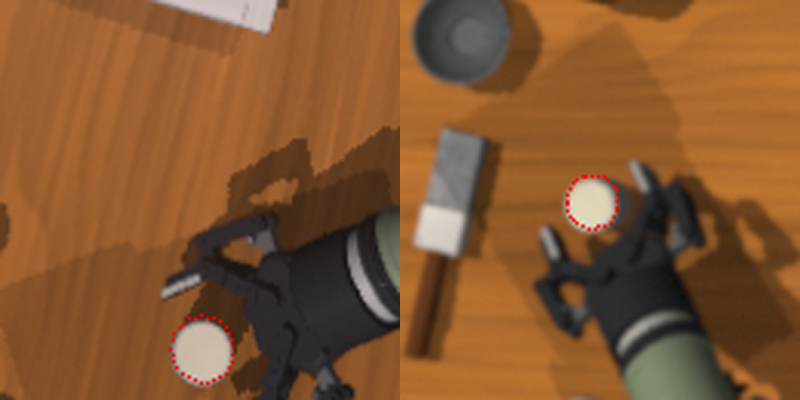

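The flask stands centred between the pads and its rim matches the projected circle. I'll grip it and lift slightly.

step_arm(deltas=[{"x": 0, "y": 0, "z": 0, "rx": 0, "ry": 0, "rz": 0}, {"x": 0, "y": 0, "z": 0, "rx": 0, "ry": 0, "rz": 0}, {"x": 0, "y": 0, "z": 0, "rx": 0, "ry": 0, "rz": 0}, {"x": 0, "y": 0, "z": 0, "rx": 0, "ry": 0, "rz": 0}, {"x": 0, "y": 0, "z": 0, "rx": 0, "ry": 0, "rz": 0}, {"x": 0, "y": 0, "z": 0, "rx": 0, "ry": 0, "rz": 0}, {"x": 0, "y": 0, "z": 0, "rx": 0, "ry": 0, "rz": 0}, {"x": 0, "y": 0, "z": 0, "rx": 0, "ry": 0, "rz": 0}], fingers=1, newtons=60)

```text
t: 15.55
tool_pos: [0.4713, 0.3554, 0.0355]
tcp_rot: [-3.137, -0.965, 0.642]
wrist_force: [-2.7, -1.8, 6.2]
grip_width: 0.498
grasp_force: 60.7
```

```bash
python3 - <<'E'
from flip import *
s=telemetry.read_state();print(s['tool_pos'],s['tcp_rot'],s['grip_width'],s['grasp_force'],s['wrist_force'])
p,R=cur()
# flask offset from TCP in tool frame stays; dip same; target heading Q[2]
off=R.inv().apply(np.r_[.469,.3525,0]-p) ; print('flask base in tool',off)
T=Ro.from_euler('z',Q[2]-R.as_euler('xyz')[2])*R
pl=cabpt(Q,[-.06,.01,.053])[0]-T.apply(off); out=pl+cabpt([0,0,Q[2]],[-.165,0,.028])[0]; up=p+[0,0,.08]
j=s['joint_positions']
for n,x,t in(('up',up,R),('out',out,T),('pl',pl,T)):
    j,c=ik(x,t,j);print(n,x,j,c)
def seg(a,Ra,b,Rb,k):
    rv=(Rb*Ra.inv()).as_rotvec()
    return [(a+(b-a)*i/k,Ro.from_rotvec(rv*i/k)*Ra) for i in range(1,k+1)]
emit(p,R,seg(p,R,up,R,8)+seg(up,R,out,T,16))
E
```

```text
[0.4713 0.3554 0.0355] [-3.137  -0.9649  0.6417] 0.4980812697778728 60.735071897506714 [-2.7339 -1.7628  6.2298]
flask base in tool [-0.0312  0.001   0.0173]
up [0.4713 0.3554 0.1155] [ 0.6119  0.3892  2.4063  3.0915  0.6191 -1.5469] 9.189316235895165e-19
out [0.5191 0.0099 0.1165] [ 0.0366  0.3376  2.5604  3.245   0.7223 -1.5979] 9.831039763448152e-30
pl [0.6838 0.0013 0.0885] [ 0.0031  0.522   2.2142  3.2184  0.5604 -1.6044] 3.1324434825406507e-28
[{"x": 0.8, "y": 0.0, "z": -0.6, "rx": 0.0, "ry": 0.0, "rz": 0.0}, {"x": 0.8, "y": 0.0, "z": -0.5, "rx": 0.0, "ry": 0.0, "rz": 0.0}, {"x": 0.9, "y": 0.0, "z": -0.6, "rx": 0.0, "ry": 0.0, "rz": 0.0}, {"x": 0.8, "y": 0.0, "z": -0.6, "rx": 0.0, "ry": 0.0, "rz": 0.0}, {"x": 0.8, "y": 0.0, "z": -0.5, "rx": 0.0, "ry": 0.0, "rz": 0.0}, {"x": 0.8, "y": 0.0, "z": -0.6, "rx": 0.0, "ry": 0.0, "rz": 0.0}, {"x": 0.9, "y": 0.0, "z": -0.6, "rx": 0.0, "ry": 0.0, "rz": 0.0}, {"x": 0.8, "y": 0.0, "z": -0.6, "rx": 0.0, "ry": 0.0, "rz": 0.0}]
[{"x": -0.6, "y": 1.9, "z": -0.8, "rx": -2.0, "ry": 0.0, "rz": 1.4}, {"x": -0.6, "y": 1.9, "z": -0.8, "rx": -2.1, "ry
[... 263 characters left out ...]
-2.1, "ry": 0.0, "rz": 1.4}, {"x": -0.3, "y": 2.1, "z": -0.4, "rx": -2.0, "ry": 0.0, "rz": 1.4}, {"x": -0.2, "y": 2.1, "z": -0.4, "rx": -2.0, "ry": 0.1, "rz": 1.4}]
[{"x": -0.2, "y": 2.2, "z": -0.3, "rx": -2.1, "ry": 0.0, "rz": 1.4}, {"x": -0.1, "y": 2.2, "z": -0.2, "rx": -2.0, "ry": 0.0, "rz": 1.5}, {"x": -0.1, "y": 2.1, "z": -0.1, "rx": -2.1, "ry": 0.0, "rz": 1.4}, {"x": 0.0, "y": 2.2, "z": -0.1, "rx": -2.0, "ry": 0.0, "rz": 1.4}, {"x": 0.0, "y": 2.2, "z": 0.0, "rx": -2.0, "ry": 0.0, "rz": 1.4}, {"x": 0.1, "y": 2.2, "z": 0.1, "rx": -2.1, "ry": 0.0, "rz": 1.4}, {"x": 0.1, "y": 2.1, "z": 0.2, "rx": -2.0, "ry": 0.0, "rz": 1.4}, {"x": 0.2, "y": 2.2, "z": 0.2, "rx": -2.1, "ry": 0.0, "rz": 1.4}]
```

step_arm(deltas=[{"x": 0.8, "y": 0, "z": -0.6, "rx": 0, "ry": 0, "rz": 0}, {"x": 0.8, "y": 0, "z": -0.5, "rx": 0, "ry": 0, "rz": 0}, {"x": 0.9, "y": 0, "z": -0.6, "rx": 0, "ry": 0, "rz": 0}, {"x": 0.8, "y": 0, "z": -0.6, "rx": 0, "ry": 0, "rz": 0}, {"x": 0.8, "y": 0, "z": -0.5, "rx": 0, "ry": 0, "rz": 0}, {"x": 0.8, "y": 0, "z": -0.6, "rx": 0, "ry": 0, "rz": 0}, {"x": 0.9, "y": 0, "z": -0.6, "rx": 0, "ry": 0, "rz": 0}, {"x": 0.8, "y": 0, "z": -0.6, "rx": 0, "ry": 0, "rz": 0}])

```text
t: 16.22
tool_pos: [0.4708, 0.3545, 0.1147]
tcp_rot: [-3.137, -0.96, 0.641]
wrist_force: [0.3, -0.0, -1.7]
grip_width: 0.502
grasp_force: 61.1
```

step_arm(deltas=[{"x": -0.6, "y": 1.9, "z": -0.8, "rx": -2.0, "ry": 0, "rz": 1.4}, {"x": -0.6, "y": 1.9, "z": -0.8, "rx": -2.1, "ry": 0, "rz": 1.4}, {"x": -0.5, "y": 2.0, "z": -0.8, "rx": -2.0, "ry": 0, "rz": 1.4}, {"x": -0.4, "y": 2.0, "z": -0.7, "rx": -2.1, "ry": 0, "rz": 1.5}, {"x": -0.4, "y": 2.1, "z": -0.5, "rx": -2.0, "ry": 0, "rz": 1.4}, {"x": -0.4, "y": 2.1, "z": -0.6, "rx": -2.1, "ry": 0, "rz": 1.4}, {"x": -0.3, "y": 2.1, "z": -0.4, "rx": -2.0, "ry": 0, "rz": 1.4}, {"x": -0.2, "y": 2.1, "z": -0.4, "rx": -2.0, "ry": 0.1, "rz": 1.4}])

```text
t: 16.88
tool_pos: [0.4941, 0.1816, 0.1144]
tcp_rot: [-3.138, -0.961, 0.294]
wrist_force: [0.1, -0.2, -2.6]
grip_width: 0.495
grasp_force: 61.2
```

step_arm(deltas=[{"x": -0.2, "y": 2.2, "z": -0.3, "rx": -2.1, "ry": 0, "rz": 1.4}, {"x": -0.1, "y": 2.2, "z": -0.2, "rx": -2.0, "ry": 0, "rz": 1.5}, {"x": -0.1, "y": 2.1, "z": -0.1, "rx": -2.1, "ry": 0, "rz": 1.4}, {"x": 0, "y": 2.2, "z": -0.1, "rx": -2.0, "ry": 0, "rz": 1.4}, {"x": 0, "y": 2.2, "z": 0, "rx": -2.0, "ry": 0, "rz": 1.4}, {"x": 0.1, "y": 2.2, "z": 0.1, "rx": -2.1, "ry": 0, "rz": 1.4}, {"x": 0.1, "y": 2.1, "z": 0.2, "rx": -2.0, "ry": 0, "rz": 1.4}, {"x": 0.2, "y": 2.2, "z": 0.2, "rx": -2.1, "ry": 0, "rz": 1.4}])

```text
t: 17.55
tool_pos: [0.5181, 0.0087, 0.1151]
tcp_rot: [-3.139, -0.96, -0.053]
wrist_force: [0.7, -0.4, -2.7]
grip_width: 0.502
grasp_force: 61.1
```

```bash
python3 - <<'E'
from flip import *
s=telemetry.read_state();print(s['tool_pos'],s['tcp_rot'],s['joint_positions'],s['grip_width'],s['grasp_force'],s['wrist_force'])
p,R=cur();off=np.array([-.0312,.001,.0173])
T=Ro.from_euler('xyz',[3.14159,-.965,Q[2]])
pl=cabpt(Q,[-.06,.01,.053])[0]-T.apply(off); a=pl+[0,0,.022]
def seg(a,Ra,b,Rb,k):
    rv=(Rb*Ra.inv()).as_rotvec()
    return [(a+(b-a)*i/k,Ro.from_rotvec(rv*i/k)*Ra) for i in range(1,k+1)]
emit(p,R,seg(p,R,a,T,14)+[(a,T)]*2);print(a,pl)
i=vision.camera('top');im=i['img'][:,:,::-1].copy()
k=vision.camera('side')['img'][:,:,::-1]
cv2.imwrite('pics/t1.png',np.hstack([cv2.resize(im[120:320,180:380],(400,400)),cv2.resize(k[115:315,200:400],(400,400))]))
E
```

```text
[0.5181 0.0087 0.1151] [-3.1394 -0.9599 -0.0527] [ 0.0352  0.3376  2.5602  3.2478  0.7172 -1.6005] 0.502483549523864 61.09314322471619 [ 0.6888 -0.4354 -2.6639]
[{"x": 0.7, "y": 0.0, "z": 1.0, "rx": 0.0, "ry": 0.0, "rz": 0.0}, {"x": 0.6, "y": 0.0, "z": 1.0, "rx": 0.0, "ry": 0.0, "rz": 0.0}, {"x": 0.7, "y": 0.0, "z": 1.0, "rx": 0.0, "ry": 0.1, "rz": 0.0}, {"x": 0.6, "y": 0.0, "z": 1.0, "rx": 0.0, "ry": 0.0, "rz": 0.0}, {"x": 0.7, "y": 0.0, "z": 0.9, "rx": 0.0, "ry": 0.0, "rz": 0.0}, {"x": 0.6, "y": 0.0, "z": 1.0, "rx": 0.0, "ry": 0.0, "rz": 0.0}, {"x": 0.7, "y": -0.1, "z": 1.0, "rx": 0.0, "ry": 0.0, "rz": 0.0}, {"x": 0.6, "y": 0.0, "z": 1.0, "rx": -0.1, "ry": 0.1, "rz": 0.0}]
[{"x": 0.7, "y": 0.0, "z": 1.0, "rx": 0.0, "ry": 0.0, "rz": 0.0}, {"x": 0.6, "y": 0.0, "z": 1.0, "rx": 0.0, "ry": 0.0, "rz": 0.0}, {"x": 0.7, "y": 0.0, "z": 1.0, "rx": 0.0, "ry": 0.0, "rz": 0.0}, {"x": 0.6, "y": 0.0, "z": 1.0, "rx": 0.0, "ry": 0.1, "rz": 0.0}, {"x": 0.7, "y": 0.0, "z": 1.0, "rx": 0.0, "ry": 0.0, "rz": 0.0}, {"x": 0.6, "y": 0.0, "z": 1.0, "rx": 0.0, "ry": 0.0, "rz": 0.0}, {"x": 0.0, "y": 0.0, "z": 0.0, "rx": 0.0, "ry": 0.0, "rz": 0.0}, {"x": 0.0, "y": 0.0, "z": 0.0, "rx": 0.0, "ry": 0.0, "rz": 0.0}]
[0.6838 0.0013 0.1105] [0.6838 0.0013 0.0885]
```

View pics/t1.png

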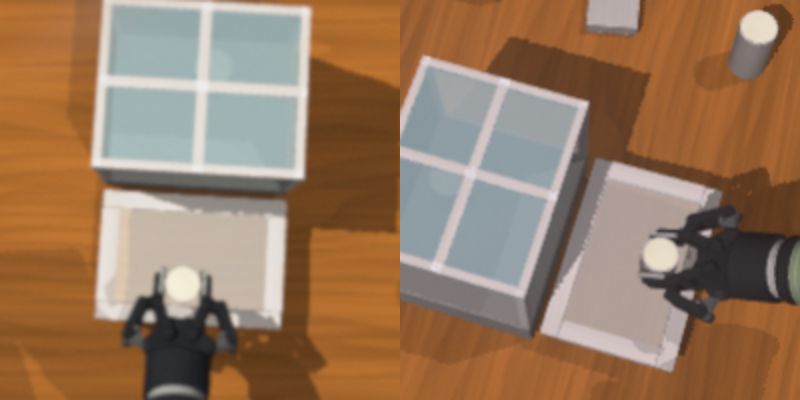

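The flask is held upright over the lowered door in both views. I'll insert it a bit lower than planned for roof clearance.

step_arm(deltas=[{"x": 0.55, "y": 0, "z": 1.05, "rx": 0, "ry": 0, "rz": 0}, {"x": 0.55, "y": 0, "z": 1.05, "rx": 0, "ry": 0, "rz": 0}, {"x": 0.55, "y": 0, "z": 1.05, "rx": 0, "ry": 0.1, "rz": 0}, {"x": 0.55, "y": 0, "z": 1.05, "rx": 0, "ry": 0, "rz": 0}, {"x": 0.55, "y": 0, "z": 1.05, "rx": 0, "ry": 0, "rz": 0}, {"x": 0.55, "y": 0, "z": 1.05, "rx": 0, "ry": 0, "rz": 0}, {"x": 0.55, "y": -0.1, "z": 1.05, "rx": 0, "ry": 0, "rz": 0}, {"x": 0.55, "y": 0, "z": 1.05, "rx": -0.1, "ry": 0.1, "rz": 0}])

```text
t: 18.32
tool_pos: [0.6144, 0.0065, 0.1047]
tcp_rot: [-3.141, -0.968, -0.05]
wrist_force: [-0.5, 0.3, -1.6]
grip_width: 0.5
grasp_force: 61.4
```

step_arm(deltas=[{"x": 0.65, "y": 0, "z": 1, "rx": 0, "ry": 0, "rz": 0}, {"x": 0.65, "y": 0, "z": 1, "rx": 0, "ry": 0, "rz": 0}, {"x": 0.65, "y": 0, "z": 1, "rx": 0, "ry": 0, "rz": 0}, {"x": 0.65, "y": 0, "z": 1, "rx": 0, "ry": 0.1, "rz": 0}, {"x": 0.65, "y": 0, "z": 1, "rx": 0, "ry": 0, "rz": 0}, {"x": 0.65, "y": 0, "z": 1, "rx": 0, "ry": 0, "rz": 0}, {"x": 0, "y": 0, "z": 0, "rx": 0, "ry": 0, "rz": 0}, {"x": 0, "y": 0, "z": 0, "rx": 0, "ry": 0, "rz": 0}])

```text
t: 18.98
tool_pos: [0.6849, 0.0027, 0.1026]
tcp_rot: [-3.141, -0.969, -0.05]
wrist_force: [-0.5, 0.7, -2.9]
grip_width: 0.501
grasp_force: 61.4
```

```bash
python3 - <<'E'
from flip import *
s=telemetry.read_state();print(s['tool_pos'],s['tcp_rot'],s['joint_positions'],s['grip_width'],s['grasp_force'],s['wrist_force'])
p,R=cur();off=np.array([-.0312,.001,.0173]);b=p+R.apply(off)
print('flask base in cabinet',Ro.from_euler('z',-Q[2]).apply(b-[Q[0],Q[1],0]))
E
```

```text
[0.6849 0.0027 0.1026] [-3.1411 -0.969  -0.0503] [ 0.0082  0.4955  2.2043  3.2365  0.5285 -1.6196] 0.5009960444072198 61.37445330619812 [-0.4834  0.7442 -2.8654]
flask base in cabinet [-0.0589  0.0115  0.0671]
```

step_arm(deltas=[{"x": -0.2, "y": 0, "z": 0.14, "rx": 0, "ry": 0, "rz": 0}, {"x": -0.2, "y": 0, "z": 0.14, "rx": 0, "ry": 0, "rz": 0}, {"x": -0.2, "y": 0, "z": 0.14, "rx": 0, "ry": 0, "rz": 0}, {"x": -0.2, "y": 0, "z": 0.14, "rx": 0, "ry": 0, "rz": 0}, {"x": -0.2, "y": 0, "z": 0.14, "rx": 0, "ry": 0, "rz": 0}, {"x": -0.2, "y": 0, "z": 0.14, "rx": 0, "ry": 0, "rz": 0}, {"x": 0, "y": 0, "z": 0, "rx": 0, "ry": 0, "rz": 0}, {"x": 0, "y": 0, "z": 0, "rx": 0, "ry": 0, "rz": 0}])

```text
t: 19.65
tool_pos: [0.6845, 0.0027, 0.0881]
tcp_rot: [-3.141, -0.969, -0.05]
wrist_force: [0.7, 0.3, -3.0]
grip_width: 0.5
grasp_force: 61.5
```

step_arm(deltas=[{"x": -0.08, "y": 0, "z": 0.06, "rx": 0, "ry": 0, "rz": 0}, {"x": 0, "y": 0, "z": 0, "rx": 0, "ry": 0, "rz": 0}, {"x": -0.08, "y": 0, "z": 0.06, "rx": 0, "ry": 0, "rz": 0}, {"x": 0, "y": 0, "z": 0, "rx": 0, "ry": 0, "rz": 0}, {"x": 0, "y": 0, "z": 0, "rx": 0, "ry": 0, "rz": 0}, {"x": 0, "y": 0, "z": 0, "rx": 0, "ry": 0, "rz": 0}, {"x": 0, "y": 0, "z": 0, "rx": 0, "ry": 0, "rz": 0}, {"x": 0, "y": 0, "z": 0, "rx": 0, "ry": 0, "rz": 0}])

```text
t: 20.32
tool_pos: [0.6853, 0.0027, 0.0876]
tcp_rot: [-3.141, -0.972, -0.051]
wrist_force: [-2.5, -0.6, 5.5]
grip_width: 0.501
grasp_force: 62.0
```

Contact made (force rose by 8 N). I'll release and withdraw straight out.

step_arm(deltas=[{"x": 0, "y": 0, "z": 0, "rx": 0, "ry": 0, "rz": 0}, {"x": 0, "y": 0, "z": 0, "rx": 0, "ry": 0, "rz": 0}, {"x": 0, "y": 0, "z": 0, "rx": 0, "ry": 0, "rz": 0}, {"x": 0, "y": 0, "z": 0, "rx": 0, "ry": 0, "rz": 0}, {"x": 0, "y": 0, "z": 0, "rx": 0, "ry": 0, "rz": 0}, {"x": 0, "y": 0, "z": 0, "rx": 0, "ry": 0, "rz": 0}, {"x": 0, "y": 0, "z": 0, "rx": 0, "ry": 0, "rz": 0}, {"x": 0, "y": 0, "z": 0, "rx": 0, "ry": 0, "rz": 0}], fingers=-1)

```text
t: 20.98
tool_pos: [0.6846, 0.0027, 0.0862]
tcp_rot: [-3.141, -0.969, -0.05]
wrist_force: [-0.0, -0.2, 0.5]
grip_width: 1.001
grasp_force: 0.0
```

step_arm(deltas=[{"x": -0.5, "y": 0, "z": -0.8, "rx": 0, "ry": 0, "rz": 0}, {"x": -0.5, "y": 0, "z": -0.8, "rx": 0, "ry": 0, "rz": 0}, {"x": -0.5, "y": 0, "z": -0.8, "rx": 0, "ry": 0, "rz": 0}, {"x": -0.5, "y": 0, "z": -0.8, "rx": 0, "ry": 0, "rz": 0}, {"x": -0.5, "y": 0, "z": -0.9, "rx": 0, "ry": 0, "rz": 0}, {"x": -0.5, "y": 0, "z": -0.9, "rx": 0, "ry": 0, "rz": 0}, {"x": -0.5, "y": 0, "z": -0.9, "rx": 0, "ry": 0, "rz": 0}, {"x": -0.5, "y": 0, "z": -0.9, "rx": 0, "ry": 0, "rz": 0}])

```text
t: 21.65
tool_pos: [0.6049, 0.0067, 0.092]
tcp_rot: [-3.141, -0.969, -0.05]
wrist_force: [0.5, -1.3, 0.5]
grip_width: 0.997
grasp_force: 0.0
```

step_arm(deltas=[{"x": -0.4, "y": 0, "z": -1.0, "rx": 0, "ry": 0, "rz": 0}, {"x": -0.4, "y": 0, "z": -1.0, "rx": 0, "ry": 0, "rz": 0}, {"x": -0.4, "y": 0, "z": -1.0, "rx": 0, "ry": 0, "rz": 0}, {"x": -0.4, "y": 0, "z": -1.0, "rx": 0, "ry": 0, "rz": 0}, {"x": 0, "y": 0, "z": 0, "rx": 0, "ry": 0, "rz": 0}, {"x": 0, "y": 0, "z": 0, "rx": 0, "ry": 0, "rz": 0}, {"x": 0, "y": 0, "z": 0, "rx": 0, "ry": 0, "rz": 0}, {"x": 0, "y": 0, "z": 0, "rx": 0, "ry": 0, "rz": 0}])

```text
t: 22.32
tool_pos: [0.5648, 0.0087, 0.1015]
tcp_rot: [-3.141, -0.97, -0.051]
wrist_force: [-0.3, -0.6, 0.3]
grip_width: 0.999
grasp_force: 0.0
```

```bash
python3 - <<'E'
from flip import *
s=telemetry.read_state();j0=np.array(s['joint_positions']);p,R=cur();print(p,s['tcp_rot'],j0,s['wrist_force'])
T=Ro.from_euler('xyz',[np.pi,-.257,Q[2]])
tgt=np.array([.4377,.0019,.14])
j1,c=ik(tgt,T,[-.01,.2,2.2,-.03,.5,1.63]);print(j1,c)
N=32;poses=[]
for i in range(1,N+1):
    t=i/N;t=t-.1*(t*t-t);j=j0+(j1-j0)*t;b=np.sin(np.pi*t);j[4]-=.3*b;j[2]-=.35*b;j[1]-=.1*b
    poses.append(fk(j,V))
print(np.array([a[0] for a in poses])[::3])
print(max(np.degrees((a[1].inv()*b[1]).magnitude()) for a,b in zip([(p,R)]+poses,poses)))
emit(p,R,poses)
o=[]
for n,(x,y) in(('side',(255,210)),('top',(280,190))):
    im=vision.camera(n)['img'][:,:,::-1]; o.append(cv2.resize(im[y-75:y+75,x-75:x+75],(400,400),interpolation=cv2.INTER_CUBIC))
cv2.imwrite('pics/p1.png',np.hstack(o))
E
```

```text
[0.5648 0.0087 0.1015] [-3.141  -0.9703 -0.0505] [ 0.0302  0.4144  2.4773  3.2417  0.7214 -1.6003] [-0.2909 -0.5736  0.271 ]
[-0.0154  0.1138  2.1871 -0.0169  0.5839  1.6204] 3.0338791472879833e-19
[[0.587  0.0305 0.121 ]
 [0.6348 0.0821 0.1821]
 [0.6615 0.1117 0.2385]
 [0.6741 0.1231 0.2842]
 [0.6763 0.1235 0.315 ]
 [0.6685 0.119  0.3269]
 [0.6499 0.1119 0.3172]
 [0.6191 0.1013 0.287 ]
 [0.5752 0.0836 0.2423]
 [0.5196 0.0558 0.1933]
 [0.458  0.017  0.151 ]]
4.84065720975074
[{"x": 2.8, "y": -2.3, "z": 0.6, "rx": 4.2, "ry": 1.7, "rz": 1.6}, {"x": 2.6, "y": -2.1, "z": 0.6, "rx": 3.9, "ry": 1.3, "rz": 1.2}, {"x": 2.4, "y": -1.9, "z": 0.5, "rx": 3.4, "ry": 0.9, "rz": 0.8}, {"x": 2.3, "y": -1.6, "z": 0.3, "rx": 3.0, "ry": 0.5, "rz": 0.4}, {"x": 2.1, "y": -1.5, "z": 0.3, "rx": 2.5, "ry": 0.3, "rz": 0.2}, {"x": 2.0, "y": -1.2, "z": 0.1, "rx": 2.0, "ry": 0.1, "rz": 0.0}, {"x": 1.8, "y": -1.0, "z": 0.0, "rx": 1.6, "ry": 0.0, "rz": -0.1}, {"x": 1.6, "y": -0.8, "z": -0.1, "rx": 1.2, "ry": -0.2, "rz": -0.3}]
[{"x": 1.5, "y": -0.6, "z": -0.2, "rx": 0.8, "ry": -0.3, "rz": -0.3}, {"x": 1.3, "y": -
[... 862 characters left out ...]
 -2.4, "rz": 0.5}, {"x": -1.9, "y": 0.5, "z": -0.2, "rx": -0.9, "ry": -2.7, "rz": 0.6}, {"x": -2.1, "y": 0.6, "z": 0.0, "rx": -1.1, "ry": -2.8, "rz": 0.7}]
[{"x": -2.3, "y": 0.7, "z": 0.0, "rx": -1.2, "ry": -3.0, "rz": 0.7}, {"x": -2.3, "y": 0.9, "z": 0.1, "rx": -1.5, "ry": -3.1, "rz": 0.7}, {"x": -2.5, "y": 0.9, "z": 0.1, "rx": -1.7, "ry": -3.2, "rz": 0.9}, {"x": -2.5, "y": 1.2, "z": 0.3, "rx": -2.0, "ry": -3.2, "rz": 0.8}, {"x": -2.5, "y": 1.2, "z": 0.2, "rx": -2.2, "ry": -3.1, "rz": 0.8}, {"x": -2.4, "y": 1.4, "z": 0.3, "rx": -2.4, "ry": -3.0, "rz": 0.9}, {"x": -2.4, "y": 1.5, "z": 0.4, "rx": -2.7, "ry": -2.8, "rz": 0.9}, {"x": -2.2, "y": 1.6, "z": 0.4, "rx": -2.9, "ry": -2.6, "rz": 0.9}]
```

View pics/p1.png

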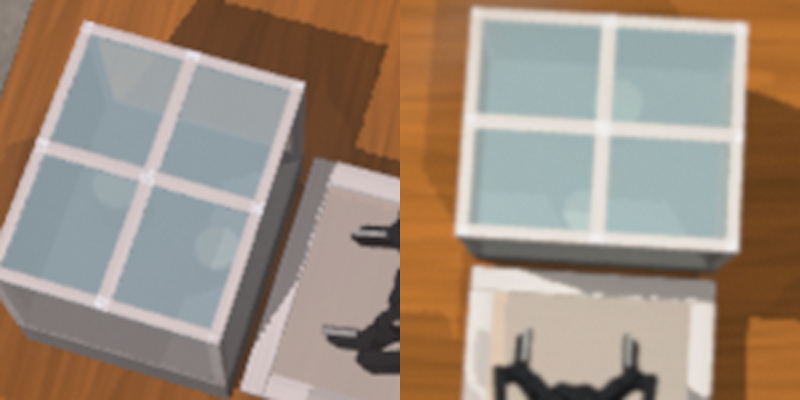

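The flask stands inside at side (214,245) and top (583,210) in the crop, with the drying flask unmoved behind it. This flip path would cut into the cabinet, so I'll replan with a larger pull-back.

```bash
python3 - <<'E'
from flip import *
s=telemetry.read_state();j0=np.array(s['joint_positions']);p,R=cur()
T=Ro.from_euler('xyz',[np.pi,-.257,Q[2]])
j1,c=ik(np.array([.4377,.0019,.14]),T,[-.01,.2,2.2,-.03,.5,1.63])
N=32;poses=[];js=[]
for i in range(1,N+1):
    t=i/N;t=t-.1*(t*t-t);b=np.sin(np.pi*t);b2=np.sin(np.pi*t**.6)
    u=(3*t*t-2*t**3)
    j=j0+(j1-j0)*t;j[3:]=j0[3:]+(j1-j0)[3:]*u;j[4]-=.3*b;j[1]-=.48*b2;j[0]+=.25*b;js.append(j);j[2]=min(j[2],2.59)
    poses.append(fk(j,V))
tips=np.array([np.r_[a[0]+a[1].apply([0,0,.017]),j[2]] for a,j in zip(poses,js)]);print(tips[::3])
print(np.abs(np.diff(np.array([j0]+js),axis=0)).max(0)*12)
print(max(np.degrees((a[1].inv()*b[1]).magnitude()) for a,b in zip([(p,R)]+poses,poses)),max(np.linalg.norm(a[0]-b[0]) for a,b in zip([(p,R)]+poses,poses)))
emit(p,R,poses)
E
```

```text
[[0.5772 0.0256 0.2051 2.4676]
 [0.5462 0.0931 0.3198 2.4381]
 [0.5091 0.163  0.3591 2.409 ]
 [0.4737 0.2154 0.3564 2.3805]
 [0.448  0.2401 0.3288 2.3525]
 [0.4358 0.2377 0.2904 2.3251]
 [0.435  0.2129 0.25   2.2981]
 [0.4406 0.171  0.2121 2.2716]
 [0.4472 0.1176 0.1794 2.2457]
 [0.4498 0.0613 0.1526 2.2202]
 [0.4452 0.0135 0.1303 2.1953]]
[0.3037 2.4466 0.1195 1.8459 0.3967 1.8245]
10.590928276520755 0.11206176732775935
[{"x": 8.9, "y": -1.7, "z": -6.6, "rx": 2.3, "ry": 10.3, "rz": 0.2}, {"x": 4.2, "y": -2.1, "z": -2.9, "rx": 2.8, "ry": 4.3, "rz": 0.1}, {"x": 2.9, "y": -2.3, "z": -2.1, "rx": 3.3, "ry": 2.7, "rz": 0.2}, {"x": 2.1, "y": -2.6, "z": -1.7, "rx": 3.6, "ry": 1.6, "rz": 0.3}, {"x": 1.3, "y": -2.6, "z": -1.2, "rx": 3.8, "ry": 0.7, "rz": 0.2}, {"x": 0.8, "y": -2.6, "z": -1.0, "rx": 3.7, "ry": -0.1, "rz": 0.2}, {"x": 0.3, "y": -2.4, "z": -0.7, "rx": 3.5, "ry": -0.8, "rz": 0.2}, {"x": -0.1, "y": -2.2, "z": -0.5, "rx": 3.3, "ry": -1.3, "rz": 0.2}]
[{"x": -0.5, "y": -2.0, "z": -0.3, "rx": 2.9, "ry": -1.9, "rz": 0.1}, {"x": -0.8, "y": -1.6, "z": -0.2, "rx": 2.3, "ry": -2.3, "rz": 
[... 803 characters left out ...]
: -2.3, "rz": 1.2}, {"x": -0.7, "y": 1.8, "z": 0.5, "rx": -2.3, "ry": -2.3, "rz": 1.2}, {"x": -0.6, "y": 1.8, "z": 0.5, "rx": -2.3, "ry": -2.2, "rz": 1.4}]
[{"x": -0.6, "y": 2.0, "z": 0.5, "rx": -2.4, "ry": -2.1, "rz": 1.4}, {"x": -0.4, "y": 1.9, "z": 0.5, "rx": -2.3, "ry": -2.0, "rz": 1.5}, {"x": -0.5, "y": 1.9, "z": 0.6, "rx": -2.2, "ry": -1.9, "rz": 1.5}, {"x": -0.4, "y": 1.8, "z": 0.5, "rx": -2.0, "ry": -1.9, "rz": 1.6}, {"x": -0.4, "y": 1.7, "z": 0.6, "rx": -1.8, "ry": -1.9, "rz": 1.5}, {"x": -0.4, "y": 1.6, "z": 0.6, "rx": -1.5, "ry": -2.0, "rz": 1.6}, {"x": -0.4, "y": 1.4, "z": 0.5, "rx": -1.2, "ry": -1.9, "rz": 1.4}, {"x": -0.4, "y": 1.2, "z": 0.6, "rx": -0.7, "ry": -2.0, "rz": 1.4}]
```

step_arm(deltas=[{"x": 3.0, "y": -0.6, "z": -2.2, "rx": 0.8, "ry": 3.4, "rz": 0.1}, {"x": 3.0, "y": -0.6, "z": -2.2, "rx": 0.8, "ry": 3.4, "rz": 0.1}, {"x": 3.0, "y": -0.6, "z": -2.2, "rx": 0.8, "ry": 3.4, "rz": 0}, {"x": 2.1, "y": -1.0, "z": -1.5, "rx": 1.4, "ry": 2.2, "rz": 0}, {"x": 2.1, "y": -1.0, "z": -1.5, "rx": 1.4, "ry": 2.2, "rz": 0}, {"x": 2.9, "y": -2.3, "z": -2.1, "rx": 3.3, "ry": 2.7, "rz": 0.2}, {"x": 2.1, "y": -2.6, "z": -1.7, "rx": 3.6, "ry": 1.6, "rz": 0.3}, {"x": 1.3, "y": -2.6, "z": -1.2, "rx": 3.8, "ry": 0.7, "rz": 0.2}])

```text
t: 23.08
tool_pos: [0.5088, 0.1129, 0.345]
tcp_rot: [-2.719, -1.309, -0.201]
wrist_force: [-0.2, 0.7, 0.4]
grip_width: 0.998
grasp_force: 0.0
```

step_arm(deltas=[{"x": 0.8, "y": -2.6, "z": -1.0, "rx": 3.7, "ry": -0.1, "rz": 0.2}, {"x": 0.3, "y": -2.4, "z": -0.7, "rx": 3.5, "ry": -0.8, "rz": 0.2}, {"x": -0.1, "y": -2.2, "z": -0.5, "rx": 3.3, "ry": -1.3, "rz": 0.2}, {"x": -0.5, "y": -2.0, "z": -0.3, "rx": 2.9, "ry": -1.9, "rz": 0.1}, {"x": -0.8, "y": -1.6, "z": -0.2, "rx": 2.3, "ry": -2.3, "rz": 0.2}, {"x": -0.9, "y": -1.2, "z": 0, "rx": 1.9, "ry": -2.6, "rz": 0.2}, {"x": -1.2, "y": -0.9, "z": 0.1, "rx": 1.3, "ry": -2.8, "rz": 0.2}, {"x": -1.2, "y": -0.5, "z": 0.1, "rx": 0.8, "ry": -3.0, "rz": 0.2}])

```text
t: 23.75
tool_pos: [0.4261, 0.2293, 0.3351]
tcp_rot: [-2.658, -1.068, 0.103]
wrist_force: [-0.3, -0.2, -0.7]
grip_width: 1.002
grasp_force: 0.0
```

```bash
python3 - <<'E'
from flip import *
s=telemetry.read_state();j0=np.array(s['joint_positions']);p,R=cur();print(p,s['tcp_rot'],j0)
T=Ro.from_euler('xyz',[np.pi,-.257,Q[2]])
j1,c=ik(np.array([.4377,.0019,.12]),T,[-.01,.2,2.2,-.03,.5,1.63])
N=16;poses=[]
for i in range(1,N+1):
    t=i/N;poses.append(fk(j0+(j1-j0)*t,V))
print(np.array([a[0] for a in poses])[::3])
print(max(np.degrees((a[1].inv()*b[1]).magnitude()) for a,b in zip([(p,R)]+poses,poses)),max(np.linalg.norm(a[0]-b[0]) for a,b in zip([(p,R)]+poses,poses)))
emit(p,R,poses)
E
```

```text
[0.4261 0.2293 0.3351] [-2.6578 -1.0682  0.1025] [ 0.2543 -0.1881  2.3643  1.9228  0.3735 -0.2982]
[[0.4282 0.2282 0.3214]
 [0.4319 0.2147 0.2756]
 [0.4327 0.1845 0.2276]
 [0.4324 0.1373 0.1826]
 [0.4332 0.0751 0.1456]
 [0.4377 0.0019 0.12  ]]
4.284716293661702 0.02640308686002535
[{"x": -1.1, "y": 0.5, "z": 0.7, "rx": 0.2, "ry": -2.8, "rz": 1.1}, {"x": -1.2, "y": 0.7, "z": 0.6, "rx": 0.0, "ry": -2.9, "rz": 1.1}, {"x": -1.2, "y": 0.8, "z": 0.6, "rx": -0.3, "ry": -3.0, "rz": 1.3}, {"x": -1.2, "y": 1.0, "z": 0.6, "rx": -0.5, "ry": -3.2, "rz": 1.3}, {"x": -1.3, "y": 1.2, "z": 0.6, "rx": -0.9, "ry": -3.1, "rz": 1.4}, {"x": -1.2, "y": 1.3, "z": 0.6, "rx": -1.2, "ry": -3.2, "rz": 1.4}, {"x": -1.2, "y": 1.5, "z": 0.5, "rx": -1.5, "ry": -3.2, "rz": 1.5}, {"x": -1.1, "y": 1.7, "z": 0.5, "rx": -1.8, "ry": -3.1, "rz": 1.6}]
[{"x": -1.0, "y": 1.9, "z": 0.5, "rx": -2.2, "ry": -3.0, "rz": 1.6}, {"x": -0.9, "y": 2.0, "z": 0.5, "rx": -2.4, "ry": -2.8, "rz": 1.6}, {"x": -0.8, "y": 2.1, "z": 0.5, "rx": -2.7, "ry": -2.7, "rz": 1.7}, {"x": -0.7, "y": 2.3, "z": 0.5, "rx": -2.9, "ry": -2.4, "rz": 1.8}, {"x": -0.5, "y": 2.4, "z": 0.6, "rx": -3.2, "ry": -2.2, "rz": 1.7}, {"x": -0.3, "y": 2.5, "z": 0.5, "rx": -3.4, "ry": -1.8, "rz": 1.8}, {"x": -0.2, "y": 2.5, "z": 0.6, "rx": -3.6, "ry": -1.6, "rz": 1.8}, {"x": 0.1, "y": 2.5, "z": 0.6, "rx": -3.7, "ry": -1.2, "rz": 1.7}]
```

step_arm(deltas=[{"x": -1.1, "y": 0.5, "z": 0.7, "rx": 0.2, "ry": -2.8, "rz": 1.1}, {"x": -1.2, "y": 0.7, "z": 0.6, "rx": 0, "ry": -2.9, "rz": 1.1}, {"x": -1.2, "y": 0.8, "z": 0.6, "rx": -0.3, "ry": -3.0, "rz": 1.3}, {"x": -1.2, "y": 1.0, "z": 0.6, "rx": -0.5, "ry": -3.2, "rz": 1.3}, {"x": -1.3, "y": 1.2, "z": 0.6, "rx": -0.9, "ry": -3.1, "rz": 1.4}, {"x": -1.2, "y": 1.3, "z": 0.6, "rx": -1.2, "ry": -3.2, "rz": 1.4}, {"x": -1.2, "y": 1.5, "z": 0.5, "rx": -1.5, "ry": -3.2, "rz": 1.5}, {"x": -1.1, "y": 1.7, "z": 0.5, "rx": -1.8, "ry": -3.1, "rz": 1.6}])

```text
t: 24.42
tool_pos: [0.433, 0.1699, 0.2114]
tcp_rot: [-2.785, -0.601, 0.124]
wrist_force: [0.1, 0.3, -1.2]
grip_width: 1.002
grasp_force: 0.0
```

step_arm(deltas=[{"x": -1.0, "y": 1.9, "z": 0.5, "rx": -2.2, "ry": -3.0, "rz": 1.6}, {"x": -0.9, "y": 2.0, "z": 0.5, "rx": -2.4, "ry": -2.8, "rz": 1.6}, {"x": -0.8, "y": 2.1, "z": 0.5, "rx": -2.7, "ry": -2.7, "rz": 1.7}, {"x": -0.7, "y": 2.3, "z": 0.5, "rx": -2.9, "ry": -2.4, "rz": 1.8}, {"x": -0.5, "y": 2.4, "z": 0.6, "rx": -3.2, "ry": -2.2, "rz": 1.7}, {"x": -0.3, "y": 2.5, "z": 0.5, "rx": -3.4, "ry": -1.8, "rz": 1.8}, {"x": -0.2, "y": 2.5, "z": 0.6, "rx": -3.6, "ry": -1.6, "rz": 1.8}, {"x": 0.1, "y": 2.5, "z": 0.6, "rx": -3.7, "ry": -1.2, "rz": 1.7}])

```text
t: 25.08
tool_pos: [0.4382, 0.0008, 0.1194]
tcp_rot: [3.14, -0.256, -0.055]
wrist_force: [-0.9, -0.5, -0.4]
grip_width: 0.997
grasp_force: 0.0
```

```bash
python3 - <<'E'
from flip import *
s=telemetry.read_state();p,R=cur();print(p,s['tcp_rot'],s['joint_positions'])
T=Ro.from_euler('xyz',[np.pi,-.257,Q[2]]);tg=np.array([.4365,.0025,.0445])
poses=[(p+[ (tg-p)[0]*k/2,(tg-p)[1]*k/2,0],R*Ro.from_rotvec((R.inv()*T).as_rotvec()*k/2)) for k in(1,2)]
a=poses[-1][0];emit(p,R,poses+[(a+(tg-a)*k/5,T) for k in range(1,6)]+[(tg,T)])
E
```

```text
[0.4382 0.0008 0.1194] [ 3.1398 -0.256  -0.0549] [-0.0166  0.1479  2.2157 -0.0231  0.5224  1.6279]
[{"x": -0.1, "y": -0.1, "z": 0.0, "rx": 0.1, "ry": 0.0, "rz": -0.1}, {"x": -0.1, "y": -0.1, "z": 0.0, "rx": 0.0, "ry": 0.1, "rz": -0.1}, {"x": -0.4, "y": 0.0, "z": 1.4, "rx": 0.0, "ry": 0.0, "rz": 0.0}, {"x": -0.3, "y": 0.0, "z": 1.5, "rx": 0.0, "ry": 0.0, "rz": 0.0}, {"x": -0.4, "y": 0.0, "z": 1.4, "rx": 0.0, "ry": 0.0, "rz": 0.0}, {"x": -0.4, "y": 0.0, "z": 1.5, "rx": 0.0, "ry": 0.0, "rz": 0.0}, {"x": -0.4, "y": 0.0, "z": 1.4, "rx": 0.0, "ry": 0.0, "rz": 0.0}, {"x": 0.0, "y": 0.0, "z": 0.0, "rx": 0.0, "ry": 0.0, "rz": 0.0}]
```

Back in the steep branch above the rod. I'll go down and grip.

step_arm(deltas=[{"x": -0.1, "y": -0.1, "z": 0, "rx": 0.1, "ry": 0, "rz": -0.1}, {"x": -0.1, "y": -0.1, "z": 0, "rx": 0, "ry": 0.1, "rz": -0.1}, {"x": -0.4, "y": 0, "z": 1.4, "rx": 0, "ry": 0, "rz": 0}, {"x": -0.3, "y": 0, "z": 1.5, "rx": 0, "ry": 0, "rz": 0}, {"x": -0.4, "y": 0, "z": 1.4, "rx": 0, "ry": 0, "rz": 0}, {"x": -0.4, "y": 0, "z": 1.5, "rx": 0, "ry": 0, "rz": 0}, {"x": -0.4, "y": 0, "z": 1.4, "rx": 0, "ry": 0, "rz": 0}, {"x": 0, "y": 0, "z": 0, "rx": 0, "ry": 0, "rz": 0}])

```text
t: 25.75
tool_pos: [0.4345, 0.0049, 0.0432]
tcp_rot: [-3.139, -0.255, -0.049]
wrist_force: [-0.2, -0.0, 0.0]
grip_width: 1.001
grasp_force: 0.0
```

step_arm(deltas=[{"x": 0, "y": 0, "z": 0, "rx": 0, "ry": 0, "rz": 0}, {"x": 0, "y": 0, "z": 0, "rx": 0, "ry": 0, "rz": 0}, {"x": 0, "y": 0, "z": 0, "rx": 0, "ry": 0, "rz": 0}, {"x": 0, "y": 0, "z": 0, "rx": 0, "ry": 0, "rz": 0}, {"x": 0, "y": 0, "z": 0, "rx": 0, "ry": 0, "rz": 0}, {"x": 0, "y": 0, "z": 0, "rx": 0, "ry": 0, "rz": 0}, {"x": 0, "y": 0, "z": 0, "rx": 0, "ry": 0, "rz": 0}, {"x": 0, "y": 0, "z": 0, "rx": 0, "ry": 0, "rz": 0}], fingers=1, newtons=50)

```text
t: 26.42
tool_pos: [0.437, 0.0038, 0.0454]
tcp_rot: [-3.14, -0.261, -0.049]
wrist_force: [0.2, -5.4, 0.8]
grip_width: 0.146
grasp_force: 48.6
```

```bash
python3 - <<'E'
from flip import *
s=telemetry.read_state();p,R=cur();print(p,s['tcp_rot'],s['grip_width'],s['grasp_force'],s['wrist_force'])
z=R.apply([0,0,1]);h=cabpt(Q,[-.112,0,.04])[0];c=Ro.from_euler('z',-Q[2]).apply(p-.002*z-h)
a0=np.arctan2(-c[0],c[2]);rad=np.hypot(c[0],c[2]);print(a0,rad,c[1])
a1=-np.arctan2(.006,.195)-.01
Ry=Ro.from_euler('z',Q[2])
poses=[]
for k in range(1,25):
    a=a0+(a1-a0)*k/24
    d=rad*np.array([-np.sin(a)+np.sin(a0),0,np.cos(a)-np.cos(a0)]);poses.append((p+Ry.apply(d),R))
# drift slightly to steep not needed
emit(p,R,poses)
for k in(11,23): print(poses[k][0],ik(poses[k][0],R,s['joint_positions']))
E
```

```text
[0.437  0.0038 0.0454] [-3.1403 -0.2608 -0.0494] 0.14562414808670737 48.587762117385864 [ 0.1631 -5.3601  0.8274]
1.5324658724725868 0.19173597652914717 0.0005649163173340735
[{"x": 0.4, "y": 0.0, "z": -1.2, "rx": 0.0, "ry": 0.0, "rz": 0.0}, {"x": 0.5, "y": 0.0, "z": -1.1, "rx": 0.0, "ry": 0.0, "rz": 0.0}, {"x": 0.6, "y": 0.0, "z": -1.2, "rx": 0.0, "ry": 0.0, "rz": 0.0}, {"x": 0.6, "y": 0.0, "z": -1.1, "rx": 0.0, "ry": 0.0, "rz": 0.0}, {"x": 0.7, "y": 0.0, "z": -1.0, "rx": 0.0, "ry": 0.0, "rz": 0.0}, {"x": 0.8, "y": 0.0, "z": -1.0, "rx": 0.0, "ry": 0.0, "rz": 0.0}, {"x": 0.8, "y": 0.0, "z": -0.9, "rx": 0.0, "ry": 0.0, "rz": 0.0}, {"x": 0.9, "y": 0.0, "z": -0.9, "rx": 0.0, "ry": 0.0, "rz": 0.0}]
[{"x": 0.9, "y": 0.0, "z": -0.8, "rx": 0.0, "ry": 0.0, "rz": 0.0}, {"x": 1.0, "y": 0.0, "z": -0.8, "rx": 0.0, "ry": 0.0, "rz": 0.0}, {"x": 1.1, "y": 0.0, "z": -0.7, "rx": 0.0, "ry": 0.0, "rz": 0.0}, {"x": 1.1, "y": 0.0, "z": -0.6, "rx": 0.0, "ry": 0.0, "rz": 0.0}, {"x": 1.1, "y": 0.0, "z": -0.6, "rx": 0.0, "ry": 0.0, "rz": 0.0}, {"x": 1.2, "y": 0.0, "z": -0.4, "rx": 0.0, "ry": 0.0, "rz": 0.0},
[... 203 characters left out ...]
": 1.3, "y": 0.0, "z": -0.1, "rx": 0.0, "ry": 0.0, "rz": 0.0}, {"x": 1.2, "y": 0.0, "z": -0.1, "rx": 0.0, "ry": 0.0, "rz": 0.0}, {"x": 1.3, "y": 0.0, "z": 0.0, "rx": 0.0, "ry": 0.0, "rz": 0.0}, {"x": 1.2, "y": 0.0, "z": 0.1, "rx": 0.0, "ry": 0.0, "rz": 0.0}, {"x": 1.3, "y": 0.0, "z": 0.2, "rx": 0.0, "ry": 0.0, "rz": 0.0}, {"x": 1.2, "y": 0.0, "z": 0.2, "rx": 0.0, "ry": 0.0, "rz": 0.0}, {"x": 1.2, "y": 0.0, "z": 0.3, "rx": 0.0, "ry": 0.0, "rz": 0.0}]
[0.4984 0.0005 0.1789] (array([-0.0178,  0.1524,  2.0152, -0.0104,  0.7133,  1.6093]), np.float64(7.339678590247545e-20))
[ 0.6361 -0.0066  0.2296] (array([-0.0262,  0.3134,  1.6486, -0.0058,  0.9188,  1.5968]), np.float64(1.956994961494723e-22))
```

step_arm(deltas=[{"x": 0.4, "y": 0, "z": -1.2, "rx": 0, "ry": 0, "rz": 0}, {"x": 0.5, "y": 0, "z": -1.1, "rx": 0, "ry": 0, "rz": 0}, {"x": 0.6, "y": 0, "z": -1.2, "rx": 0, "ry": 0, "rz": 0}, {"x": 0.6, "y": 0, "z": -1.1, "rx": 0, "ry": 0, "rz": 0}, {"x": 0.7, "y": 0, "z": -1.0, "rx": 0, "ry": 0, "rz": 0}, {"x": 0.8, "y": 0, "z": -1.0, "rx": 0, "ry": 0, "rz": 0}, {"x": 0.8, "y": 0, "z": -0.9, "rx": 0, "ry": 0, "rz": 0}, {"x": 0.9, "y": 0, "z": -0.9, "rx": 0, "ry": 0, "rz": 0}])

```text
t: 27.08
tool_pos: [0.4642, 0.0023, 0.1389]
tcp_rot: [-3.14, -0.254, -0.049]
wrist_force: [4.4, -2.4, -9.4]
grip_width: 0.147
grasp_force: 55.9
```

step_arm(deltas=[{"x": 0.9, "y": 0, "z": -0.8, "rx": 0, "ry": 0, "rz": 0}, {"x": 1.0, "y": 0, "z": -0.8, "rx": 0, "ry": 0, "rz": 0}, {"x": 1.1, "y": 0, "z": -0.7, "rx": 0, "ry": 0, "rz": 0}, {"x": 1.1, "y": 0, "z": -0.6, "rx": 0, "ry": 0, "rz": 0}, {"x": 1.1, "y": 0, "z": -0.6, "rx": 0, "ry": 0, "rz": 0}, {"x": 1.2, "y": 0, "z": -0.4, "rx": 0, "ry": 0, "rz": 0}, {"x": 1.2, "y": 0, "z": -0.4, "rx": 0, "ry": 0, "rz": 0}, {"x": 1.2, "y": 0, "z": -0.3, "rx": 0, "ry": 0, "rz": 0}])

```text
t: 27.75
tool_pos: [0.5358, -0.0014, 0.2057]
tcp_rot: [-3.141, -0.25, -0.049]
wrist_force: [-6.6, -1.3, -0.2]
grip_width: 0.149
grasp_force: 58.5
```

step_arm(deltas=[{"x": 1.2, "y": 0, "z": -0.3, "rx": 0, "ry": 0, "rz": 0}, {"x": 1.3, "y": 0, "z": -0.1, "rx": 0, "ry": 0, "rz": 0}, {"x": 1.2, "y": 0, "z": -0.1, "rx": 0, "ry": 0, "rz": 0}, {"x": 1.3, "y": 0, "z": 0, "rx": 0, "ry": 0, "rz": 0}, {"x": 1.2, "y": 0, "z": 0.1, "rx": 0, "ry": 0, "rz": 0}, {"x": 1.0, "y": 0, "z": 0.1, "rx": 0, "ry": 0, "rz": 0}, {"x": 0.4, "y": 0, "z": 0.1, "rx": 0, "ry": 0, "rz": 0}, {"x": 0, "y": 0, "z": 0, "rx": 0, "ry": 0, "rz": 0}])

```text
t: 28.42
tool_pos: [0.6124, -0.0054, 0.228]
tcp_rot: [-3.141, -0.259, -0.049]
wrist_force: [-0.8, -4.4, -1.5]
grip_width: 0.147
grasp_force: 56.8
```

```bash
python3 - <<'E'
from flip import *
s=telemetry.read_state();p,R=cur();print(p,s['tcp_rot'],s['grip_width'],s['grasp_force'],s['wrist_force'])
z=R.apply([0,0,1]);h=cabpt(Q,[-.112,0,.04])[0];c=Ro.from_euler('z',-Q[2]).apply(p-.002*z-h);print(c, 'door angle',np.arctan2(-c[0],c[2])+np.arctan2(.006,.195))
E
```

```text
[ 0.6124 -0.0054  0.228 ] [-3.141  -0.2592 -0.0491] 0.1473376454873988 56.815863847732544 [-0.7611 -4.4153 -1.5277]
[-0.0159  0.0006  0.19  ] door angle 0.11409984337834703
```

step_arm(deltas=[{"x": 0.5, "y": 0, "z": 0.12, "rx": 0, "ry": 0, "rz": 0}, {"x": 0.5, "y": 0, "z": 0.13, "rx": 0, "ry": 0, "rz": 0}, {"x": 0.4, "y": 0, "z": 0.11, "rx": 0, "ry": 0, "rz": 0}, {"x": 0.3, "y": 0, "z": 0.08, "rx": 0, "ry": 0, "rz": 0}, {"x": 0.2, "y": 0, "z": 0.05, "rx": 0, "ry": 0, "rz": 0}, {"x": 0.1, "y": 0, "z": 0.03, "rx": 0, "ry": 0, "rz": 0}, {"x": 0, "y": 0, "z": 0, "rx": 0, "ry": 0, "rz": 0}, {"x": 0, "y": 0, "z": 0, "rx": 0, "ry": 0, "rz": 0}])

```text
t: 29.08
tool_pos: [0.6322, -0.0064, 0.2287]
tcp_rot: [-3.141, -0.259, -0.049]
wrist_force: [-3.8, -4.6, 2.4]
grip_width: 0.149
grasp_force: 55.6
```

step_arm(deltas=[{"x": 0.1, "y": 0, "z": 0.03, "rx": 0, "ry": 0, "rz": 0}, {"x": 0.1, "y": 0, "z": 0.03, "rx": 0, "ry": 0, "rz": 0}, {"x": 0.1, "y": 0, "z": 0.03, "rx": 0, "ry": 0, "rz": 0}, {"x": 0, "y": 0, "z": 0, "rx": 0, "ry": 0, "rz": 0}, {"x": 0, "y": 0, "z": 0, "rx": 0, "ry": 0, "rz": 0}, {"x": 0, "y": 0, "z": 0, "rx": 0, "ry": 0, "rz": 0}, {"x": 0, "y": 0, "z": 0, "rx": 0, "ry": 0, "rz": 0}, {"x": 0, "y": 0, "z": 0, "rx": 0, "ry": 0, "rz": 0}])

```text
t: 29.75
tool_pos: [0.6355, -0.0066, 0.2286]
tcp_rot: [-3.141, -0.26, -0.049]
wrist_force: [-2.5, -4.0, 1.5]
grip_width: 0.146
grasp_force: 54.6
```

step_arm(deltas=[{"x": 0.1, "y": 0, "z": 0.03, "rx": 0, "ry": 0, "rz": 0}, {"x": 0.1, "y": 0, "z": 0.03, "rx": 0, "ry": 0, "rz": 0}, {"x": 0.1, "y": 0, "z": 0.03, "rx": 0, "ry": 0, "rz": 0}, {"x": 0, "y": 0, "z": 0, "rx": 0, "ry": 0, "rz": 0}, {"x": 0, "y": 0, "z": 0, "rx": 0, "ry": 0, "rz": 0}, {"x": 0, "y": 0, "z": 0, "rx": 0, "ry": 0, "rz": 0}, {"x": 0, "y": 0, "z": 0, "rx": 0, "ry": 0, "rz": 0}, {"x": 0, "y": 0, "z": 0, "rx": 0, "ry": 0, "rz": 0}])

```text
t: 30.42
tool_pos: [0.6383, -0.0067, 0.2286]
tcp_rot: [-3.141, -0.259, -0.049]
wrist_force: [-4.0, -4.5, 2.8]
grip_width: 0.147
grasp_force: 54.4
```

step_arm(deltas=[{"x": 0.1, "y": 0, "z": 0.03, "rx": 0, "ry": 0, "rz": 0}, {"x": 0.1, "y": 0, "z": 0.03, "rx": 0, "ry": 0, "rz": 0}, {"x": 0.1, "y": 0, "z": 0.03, "rx": 0, "ry": 0, "rz": 0}, {"x": 0.1, "y": 0, "z": 0.03, "rx": 0, "ry": 0, "rz": 0}, {"x": 0, "y": 0, "z": 0, "rx": 0, "ry": 0, "rz": 0}, {"x": 0, "y": 0, "z": 0, "rx": 0, "ry": 0, "rz": 0}, {"x": 0, "y": 0, "z": 0, "rx": 0, "ry": 0, "rz": 0}, {"x": 0, "y": 0, "z": 0, "rx": 0, "ry": 0, "rz": 0}])

```text
t: 31.08
tool_pos: [0.6426, -0.007, 0.2284]
tcp_rot: [-3.141, -0.259, -0.049]
wrist_force: [-4.1, -4.5, 2.2]
grip_width: 0.145
grasp_force: 53.0
```

```bash
python3 - <<'E'
from plan import *
s=telemetry.read_state();print(s['tool_pos'],s['wrist_force'])
o=[]
for n in('side','top'):
    p=vision.camera(n);im=p['img'][:,:,::-1].copy();u=proj(p,doorpt(Q,0,[[0,.118,.165],[0,-.118,.165]]))
    for v in u: cv2.circle(im,tuple(int(round(k)) for k in v),0,(0,0,255),-1)
    x,y=int(u[:,0].mean()),int(u[:,1].mean());o.append(cv2.resize(im[y-60:y+60,x-60:x+60],(400,400),interpolation=cv2.INTER_CUBIC))
cv2.imwrite('pics/s1.png',np.hstack(o))
E
```

```text
[ 0.6426 -0.007   0.2284] [-4.1054 -4.5008  2.1924]
```

View pics/s1.png

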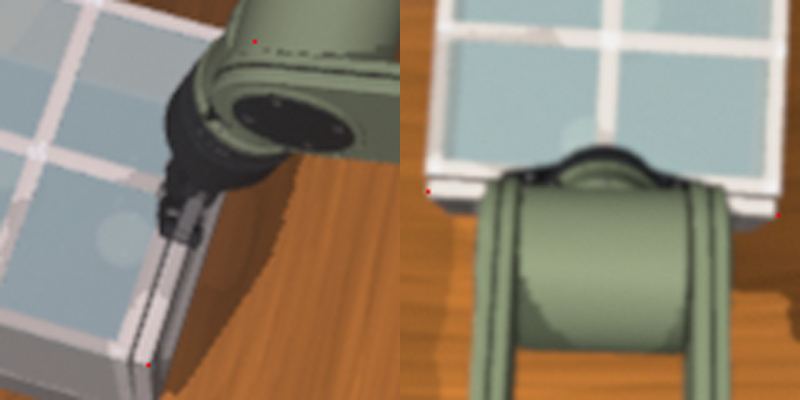

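The door looks nearly or fully shut, with a thin dark line left at the roof, but the arm hides most of it. I'll release, back off and measure.

step_arm(deltas=[{"x": 0, "y": 0, "z": 0, "rx": 0, "ry": 0, "rz": 0}, {"x": 0, "y": 0, "z": 0, "rx": 0, "ry": 0, "rz": 0}, {"x": 0, "y": 0, "z": 0, "rx": 0, "ry": 0, "rz": 0}, {"x": 0, "y": 0, "z": 0, "rx": 0, "ry": 0, "rz": 0}, {"x": 0, "y": 0, "z": 0, "rx": 0, "ry": 0, "rz": 0}, {"x": 0, "y": 0, "z": 0, "rx": 0, "ry": 0, "rz": 0}, {"x": 0, "y": 0, "z": 0, "rx": 0, "ry": 0, "rz": 0}, {"x": 0, "y": 0, "z": 0, "rx": 0, "ry": 0, "rz": 0}], fingers=-1)

```text
t: 31.85
tool_pos: [0.6434, -0.0061, 0.2283]
tcp_rot: [-3.14, -0.26, -0.049]
wrist_force: [0.2, -0.3, -0.3]
grip_width: 1.004
grasp_force: 0.0
```

step_arm(deltas=[{"x": 0, "y": 0, "z": -2, "rx": 0, "ry": 0, "rz": 0}, {"x": 0, "y": 0, "z": -2, "rx": 0, "ry": 0, "rz": 0}, {"x": 0, "y": 0, "z": -2, "rx": 0, "ry": 0, "rz": 0}, {"x": -2, "y": 0, "z": -1, "rx": 0, "ry": 0, "rz": 0}, {"x": -3, "y": 0, "z": 0, "rx": 0, "ry": 0, "rz": 0}, {"x": -3, "y": 0, "z": 0, "rx": 0, "ry": 0, "rz": 0}, {"x": -4, "y": 0, "z": 0, "rx": 0, "ry": 0, "rz": 0}, {"x": -4, "y": 0, "z": 0, "rx": 0, "ry": 0, "rz": 0}])

```text
t: 32.52
tool_pos: [0.4697, 0.0023, 0.2544]
tcp_rot: [-3.14, -0.261, -0.05]
wrist_force: [-0.5, -0.4, 0.6]
grip_width: 0.999
grasp_force: 0.0
```

```bash
python3 - <<'E'
from plan import *
s=telemetry.read_state();print(s['tool_pos'],s['wrist_force'],s['t'])
o=[]
for n in('side','top'):
    p=vision.camera(n);im=p['img'][:,:,::-1].copy();np.save(f'{n}.npy',im);u=proj(p,doorpt(Q,0,[[0,.118,.165],[0,-.118,.165]]))
    x,y=int(u[:,0].mean()),int(u[:,1].mean());print(n,x,y,u);o.append(cv2.resize(im[y-60:y+60,x-60:x+60],(400,400),interpolation=cv2.INTER_CUBIC))
cv2.imwrite('pics/s2.png',np.hstack(o))
E
```

```text
[0.4697 0.0023 0.2544] [-0.5456 -0.4403  0.6006] 32.5167
side 284 216 [[268.489  265.0252]
 [300.2355 168.1852]]
top 278 211 [[226.3151 208.3584]
 [330.6239 214.5663]]
```

View pics/s2.png

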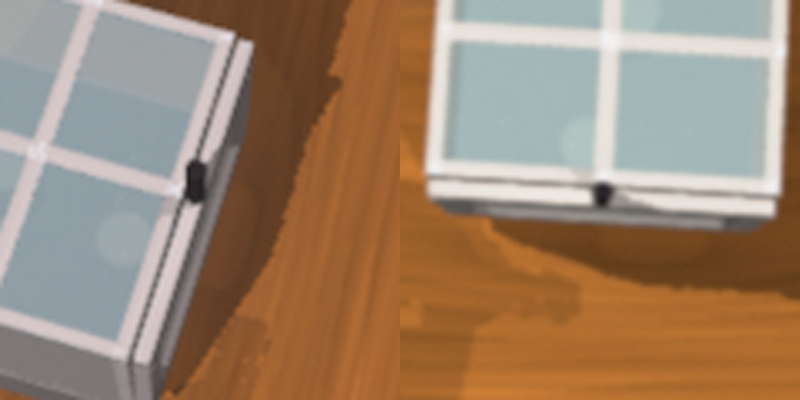

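The flask is standing inside at crop (125,238). The door line is within about a pixel of the roof edge, which doesn't settle it. I'll press on the door's upper edge with closed fingers until the stop is felt.

step_arm(deltas=[{"x": 1.65, "y": 0, "z": 1.3, "rx": 0, "ry": 0, "rz": 0}, {"x": 1.65, "y": 0, "z": 1.3, "rx": 0, "ry": 0, "rz": 0}, {"x": 1.65, "y": 0, "z": 1.3, "rx": 0, "ry": 0, "rz": 0}, {"x": 1.65, "y": 0, "z": 1.3, "rx": 0, "ry": 0, "rz": 0}, {"x": 1.65, "y": 0, "z": 1.3, "rx": 0, "ry": 0, "rz": 0}, {"x": 1.65, "y": 0, "z": 1.3, "rx": 0, "ry": 0, "rz": 0}, {"x": 0, "y": 0, "z": 0, "rx": 0, "ry": 0, "rz": 0}, {"x": 0, "y": 0, "z": 0, "rx": 0, "ry": 0, "rz": 0}], fingers=1)

```text
t: 33.28
tool_pos: [0.587, -0.0034, 0.2041]
tcp_rot: [-3.14, -0.259, -0.05]
wrist_force: [-0.6, -0.1, -1.3]
grip_width: -0.002
grasp_force: 0.0
```

step_arm(deltas=[{"x": 0.5, "y": 0, "z": 0.13, "rx": 0, "ry": 0, "rz": 0}, {"x": 0.5, "y": 0, "z": 0.13, "rx": 0, "ry": 0, "rz": 0}, {"x": 0.3, "y": 0, "z": 0.08, "rx": 0, "ry": 0, "rz": 0}, {"x": 0.3, "y": 0, "z": 0.08, "rx": 0, "ry": 0, "rz": 0}, {"x": 0.3, "y": 0, "z": 0.08, "rx": 0, "ry": 0, "rz": 0}, {"x": 0.2, "y": 0, "z": 0.05, "rx": 0, "ry": 0, "rz": 0}, {"x": 0, "y": 0, "z": 0, "rx": 0, "ry": 0, "rz": 0}, {"x": 0, "y": 0, "z": 0, "rx": 0, "ry": 0, "rz": 0}])

```text
t: 33.95
tool_pos: [0.6082, -0.0044, 0.2049]
tcp_rot: [-3.14, -0.26, -0.05]
wrist_force: [0.1, 0.3, -1.3]
grip_width: -0.0
grasp_force: 0.0
```

step_arm(deltas=[{"x": 0.2, "y": 0, "z": 0.05, "rx": 0, "ry": 0, "rz": 0}, {"x": 0.2, "y": 0, "z": 0.05, "rx": 0, "ry": 0, "rz": 0}, {"x": 0.1, "y": 0, "z": 0.03, "rx": 0, "ry": 0, "rz": 0}, {"x": 0.1, "y": 0, "z": 0.03, "rx": 0, "ry": 0, "rz": 0}, {"x": 0, "y": 0, "z": 0, "rx": 0, "ry": 0, "rz": 0}, {"x": 0, "y": 0, "z": 0, "rx": 0, "ry": 0, "rz": 0}, {"x": 0, "y": 0, "z": 0, "rx": 0, "ry": 0, "rz": 0}, {"x": 0, "y": 0, "z": 0, "rx": 0, "ry": 0, "rz": 0}])

```text
t: 34.62
tool_pos: [0.6142, -0.0047, 0.2048]
tcp_rot: [-3.14, -0.26, -0.05]
wrist_force: [-2.0, -0.2, 0.4]
grip_width: 0.002
grasp_force: 1.1
```

step_arm(deltas=[{"x": 0.1, "y": 0, "z": 0.03, "rx": 0, "ry": 0, "rz": 0}, {"x": 0.1, "y": 0, "z": 0.03, "rx": 0, "ry": 0, "rz": 0}, {"x": 0.1, "y": 0, "z": 0.03, "rx": 0, "ry": 0, "rz": 0}, {"x": 0, "y": 0, "z": 0, "rx": 0, "ry": 0, "rz": 0}, {"x": 0, "y": 0, "z": 0, "rx": 0, "ry": 0, "rz": 0}, {"x": 0, "y": 0, "z": 0, "rx": 0, "ry": 0, "rz": 0}, {"x": 0, "y": 0, "z": 0, "rx": 0, "ry": 0, "rz": 0}, {"x": 0, "y": 0, "z": 0, "rx": 0, "ry": 0, "rz": 0}])

```text
t: 35.28
tool_pos: [0.6161, -0.0048, 0.2047]
tcp_rot: [-3.14, -0.257, -0.05]
wrist_force: [-7.0, 0.4, 4.7]
grip_width: 0.002
grasp_force: 3.7
```

step_arm(deltas=[{"x": 0.1, "y": 0, "z": 0.03, "rx": 0, "ry": 0, "rz": 0}, {"x": 0.1, "y": 0, "z": 0.03, "rx": 0, "ry": 0, "rz": 0}, {"x": 0.1, "y": 0, "z": 0.03, "rx": 0, "ry": 0, "rz": 0}, {"x": 0.1, "y": 0, "z": 0.03, "rx": 0, "ry": 0, "rz": 0}, {"x": 0, "y": 0, "z": 0, "rx": 0, "ry": 0, "rz": 0}, {"x": 0, "y": 0, "z": 0, "rx": 0, "ry": 0, "rz": 0}, {"x": 0, "y": 0, "z": 0, "rx": 0, "ry": 0, "rz": 0}, {"x": 0, "y": 0, "z": 0, "rx": 0, "ry": 0, "rz": 0}])

```text
t: 35.95
tool_pos: [0.6165, -0.0049, 0.2045]
tcp_rot: [-3.14, -0.249, -0.05]
wrist_force: [-20.0, 0.3, 13.1]
grip_width: 0.001
grasp_force: 10.0
```

A firm stop: 20 N with no further motion, so the door is shut. I'll retreat and check.

step_arm(deltas=[{"x": -0.7, "y": 0, "z": -0.2, "rx": 0, "ry": 0, "rz": 0}, {"x": -1, "y": 0, "z": -0.3, "rx": 0, "ry": 0, "rz": 0}, {"x": -2, "y": 0, "z": -0.5, "rx": 0, "ry": 0, "rz": 0}, {"x": -2, "y": 0, "z": -1, "rx": 0, "ry": 0, "rz": 0}, {"x": -3, "y": 0, "z": -1, "rx": 0, "ry": 0, "rz": 0}, {"x": -3, "y": 0, "z": -1, "rx": 0, "ry": 0, "rz": 0}, {"x": -3, "y": 0, "z": -1, "rx": 0, "ry": 0, "rz": 0}, {"x": 0, "y": 0, "z": 0, "rx": 0, "ry": 0, "rz": 0}])

```text
t: 36.62
tool_pos: [0.4614, 0.0027, 0.2145]
tcp_rot: [-3.14, -0.257, -0.049]
wrist_force: [-1.1, 0.0, -0.8]
grip_width: 0.001
grasp_force: 0.0
```

```bash
python3 - <<'E'
from plan import *
s=telemetry.read_state();print(s['tool_pos'],s['wrist_force'],s['t'])
for n in('side','top'):
    p=vision.camera(n);a=np.load(f'{n}.npy')[:,:,::-1].astype(int);b=p['img'].astype(int)
    print(n,[(t,[(np.round(d['uv']),round(d['conf'],2)) for d in finder.spot_in(t,p)][:2]) for t in('tall_flask','flask','door_grip','drying_flask')])
    if n=='top':
        for im in(a,b): print(im[195:222,250].sum(1))
    else:
        for im in(a,b): print(im[245,255:290].sum(1))
E
```

```text
[0.4614 0.0027 0.2145] [-1.0605  0.0177 -0.8177] 36.6167
side [('tall_flask', [(array([373., 136.]), 0.59), (array([282., 227.]), 0.29)]), ('flask', []), ('door_grip', [(array([284., 225.]), 0.97)]), ('drying_flask', [])]
[466 465 466 465 468 463 465 472 542 601 604 616 579 422 399 572 620 613
 611 561 401 266 302 353 389 348 260 215 211 209 210 210 202 199 196]
[463 463 466 463 464 464 464 470 539 600 604 616 583 573 610 612 611 606
 514 321 259 276 308 354 391 346 249 218 208 210 211 207 207 199 193]
top [('tall_flask', [(array([401., 285.]), 0.66)]), ('flask', []), ('door_grip', [(array([278., 213.]), 0.89)]), ('drying_flask', [])]
[530 532 532 535 564 634 671 684 672 583 512 618 685 692 688 630 456 352
 388 418 384 301 241 226 222 220 232]
[532 526 528 532 563 633 669 681 665 638 660 680 688 685 613 438 321 341
 396 414 367 288 237 225 222 220 237]
```

The dark gap is gone from both views: the door is now fully shut.

```bash
python3 -c "
from bench import workorder
print(workorder.job_done())"
```

```text
the job is handed in; nothing more can be done
None
```

The job is handed in at about 37 s of the 72 s allowed: the door was pulled fully down, the small flask stands upright on the cabinet floor, and the door is pushed shut against its stop, with the bigger flasks not touched; no verdict was returned.

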